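# Load the big cell into the feeding pump's spring-contact holder

## Task

Fit the larger of the two battery cells from the kitting tray into the empty cell holder of the open feeding pump: push its flat end against the coil spring with its button end held up, then bring the button end down inside the wall opposite, press the cell fully home so that it lies level on its rests with its button on the flat contact, and let go. The pump lies loose in its nest and slides a little before it takes the push; work by feel, never crush the spring solid or force the cell down onto the wall, leave the pump flat in its nest, and leave the smaller cell and the two clear ports between tray and nest where they are.

Things in the scene. Friction and masses are not known exactly. Their poses are not given: they have to be found in the camera images.
- cell_center (a point): centre of the cell to load: grey cylinder 34 mm in diameter, 61.5 mm long with its button, 140 g nominal, lying level in either trough of the tray, axis 29.5 mm above the bench. Origin on its axis at half length, +x along the axis to the button end; it may roll about x. In tray and holder the middle 30 mm of its length is clear on both sides for fingers
- cell_plus (a point): centre of the outer face of the cell's button, 30.75 mm from its centre along +x. The button is the last 2 mm of the length, 9.5 mm in diameter; the other (-x) end is flat, 30.75 mm from the centre
- cell: the same cell; origin and axes as for its centre
- chassis: feeding pump chassis: white shell 150 (x) x 116 (y) mm, 8 mm floor, 0.7 kg nominal, lying loose on a fixed nest plate 10 mm above the bench, between fence blocks 9 mm high that stop it after up to 10 mm of slide along x, 1.5 mm along y. Origin at the centre of its underside, z up. The cell holder lies along its x axis over the centre: spring at the -x end, flat contact at the +x end. A motor and rotor 50 mm high stand at x 42 to 74 mm, parts to 24 mm high at x below -48 mm
- bay (a point): where a seated cell's centre lies: x = 0, y = 0, z = 33 mm in the chassis frame, same axes; cell level, button to +x, its underside line at z = 16 mm. It lies on two 45-degree trough rests (x 20 to 29 mm either side of the centre, 41 mm wide, tops 28 mm above the chassis underside); between them nothing stands over 12 mm, so fingers can straddle the cell. Friction can hold a cell proud until pressed down (7 N is enough)
- spring: coil spring contact, 12 mm in diameter. Origin at the centre of its free end, which faces chassis +x; free at x = -24.75, y = 0, z = 29 mm in the chassis frame. It moves only along chassis x: 1.0 N per mm from zero, solid after 12 mm; 6 mm in (6 N) with the cell seated. With the cell tilted 20 to 25 degrees, 10 to 11 N of push lets the button end pass the wall opposite. Wall behind it: 36 mm high
- plus_contact: flat contact on the dark end wall opposite the spring, wall 40 mm wide, 5 mm thick, top edge 36 mm above the chassis underside. Origin on its inner face, which faces chassis -x, at x = 30.75, y = 0, z = 33 mm in the chassis frame. The gap to the free spring is 55.5 mm, 6 mm less than the cell's length
- tray: fixed white kitting tray 110 (x) x 184 (y) mm, rim 10 mm high, origin at the centre of its underside on the bench. Two troughs along its x at y = +42 and -42 mm, rests 16 to 24 mm either side of the middle, 25 mm high; one holds the cell, the other the smaller cell, both with the button to +x
- small_cell_center (a point): centre of the smaller cell, 26 mm in diameter and 50 mm long, in the other trough; not to be moved
- fitting_a: clear threaded bag port, 34 mm in diameter and 32 mm high, standing between nest and tray; origin at the centre of its underside
- fitting_b: second clear threaded bag port, as the first

How it is judged:
By the outcome, as a careful person would: the job done as asked, in the order asked, and still so for the second after the job is handed in, with the robot touching nothing.
It also fails if it takes over 48 s, if anything falls off the work surface, if the arm or the gripper's body presses on something with over 40 N, if the wrist force passes 120 N, or if a joint passes its speed limit or range.

## Robot

A 7-joint arm with a two-finger parallel gripper is mounted at the origin on the work surface. World frame = base frame: x ahead of the robot, y to its left, z up, the work surface at z = 0. Lengths are in mm, angles in rad, forces in N, time in s.
With the tool pointing down it reaches from about 400 to 875 mm from the base axis. Payload 4.4 kg.
Tool frame: the origin (TCP) lies at the very end of the fingers, on their centre line; the grasp point (between the pads) lies 19 mm behind it (ctrl.pinch_z is the z of the grasp point in the tool frame, in mm); z points along the fingers, x is the direction in which the jaws open and shut, and the axes are right-handed (so a half turn about z gives the same grasp; the last joint's range is limited). The gripper opens to 85 mm and grips with 20 to 120 N. Pads are 22 mm wide; open, the fingers measure 114 mm over their backs; the gripper's body (76 mm by 85 mm) begins 54 mm behind the grasp point. The pads swing forward as they close: fully open they stand 13 mm farther back than shut.
Start: joints at [1.147, 0.628, 0.038, 1.517, -0.027, 0.996, -0.02], TCP at [227.667, -608.839, 231.313] pointing down, gripper open.
Joint ranges: [-3.06, 3.06], [-0.37, 2.12], [-1.25, 1.32], [0.18, 2.47], [-1.1, 4.24], [0.23, 1.98], [-2.94, 2.94]. Speed limits (rad/s): [2.57, 2.57, 3.14, 3.14, 3.14, 3.14, 3.14].

## Interface

Orientations are given as [roll, pitch, yaw] about the fixed x, y, z axes, in that order (R = Rz(yaw) Ry(pitch) Rx(roll)).
In Python, from cell import sensors, get_image, order, ctrl gives the robot as it stands.
- The arm moves only by the tool arm_command, never from a script. Its argument "rows" is a list that holds one entry, the list of rows, each a list of 6 numbers: the shift along the tool's x, y, z in mm, then the turn, a rotation vector about the tool's x, y, z in degrees. A call has 1 to 20 rows; each row is the pose to reach, as a shift and turn from the pose commanded when the call began, along the tool's axes at that moment; what a row does not reach only later rows make up. A row lasts 1/12 s, in which the tool goes at most 41.7 mm and 7.16 degrees, less where a joint would pass 70% of its speed; a pose out of reach is approached as far as the arm can. A call with a gripper value outside its range is refused whole. "claw" is the opening, from -1 (shut) to 1 (fully open), set as the call begins (left out, the last holds). The fingers move at their own pace and stop on an object; the grip force is fixed at half the most. Time passes only in rows, so rows that repeat a pose let the fingers close. It gives the time, the measured TCP pose, the force and the opening at its end, in the units of the state.
- sensors.read_state(): the state, without advancing time (a new reading comes with each control period).
- get_image(name): name is "scene" or "top" or "wrist"; returns a dict with "pixels" (480x640x3 uint8, red, green, blue), "z_map" (480x640 float32, mm along the optical axis (not along the pixel's ray), 0 where there is no reading), "K" (3x3 intrinsics, pixels), "pose" (4x4, takes a point from camera to world coordinates). Camera axes: x right, y up, looking along -z (the intrinsics and any distortion apply to the point x, -y, -z); pixel columns grow to the right and rows downward; lengths in mm; the calibration is good to about 2 mm. The wrist camera is an equidistant fisheye: a pixel r from the principal point sees the ray r / f radians off the axis. A picture is of the moment at which its call begins.
- order.finish_job(): hands the job in, once; it reports no verdict.
The state is a dict: "clock": time; "qpos": joint angles; "qd": joint speeds; "tau": joint torques, N m; "eef_pos": TCP position; "tool_rot": TCP orientation; "force": force on the tool from outside, world axes, zero at the start; "torque": the same for the moment, N m; "width": finger opening in mm.
Only numpy, scipy, OpenCV 4.12 (cv2) and the standard library are available. Lean on these libraries where they do the work, as an engineer would, in place of code of your own. Each camera call takes 0.05 s, during which the arm holds its last target.

## Working session

There is one attempt and no reset: what is moved stays moved. The work goes in short steps, Python scripts to look and compute and a tool call to move; the robot and the scene stay as the last step left them, time stands still between calls to the robot, and variables do not carry over. Pictures are saved under pics/ and viewed, and the job is handed in when it is done.

Besides the shell and the picture viewer there is one more tool, called as name(argument=value, ...), one argument or row to a line, values as JSON. arm_command: Moves the arm, as the interface text tells. Its arguments: {"type":"object","properties":{"rows":{"type":"array","items":{"type":"array","items":{"type":"array","items":{"type":"number"}}}},"claw":{"type":"number"}},"required":["rows"]}

```bash
ls; mkdir -p pics; python3 - <<'E'
from cell import sensors, get_image, order, ctrl
import cv2,numpy as np
print(sensors.read_state()); print(ctrl.pinch_z)
for n in ["scene","top","wrist"]:
    d=get_image(n); cv2.imwrite(f"pics/{n}0.png",d["pixels"][:,:,::-1]); np.savez(f"{n}0.npz",**{k:v for k,v in d.items()})
    print(n,d["K"],d["pose"],[k for k in d])
E
```

```text
pics
{'clock': 0.0, 'qpos': array([ 1.14716724,  0.62933698,  0.03838416,  1.51838188, -0.02696867,
        0.99628184, -0.01998904]), 'qd': array([-0.00042634, -0.00013383,  0.00019187,  0.00119644,  0.0002876 ,
        0.00084415,  0.00060622]), 'tau': array([-5.16044311e-04, -5.63389277e+01,  1.22560032e+00, -1.93437856e+01,
        1.08357001e-02,  1.05703666e-02,  1.30439668e-05]), 'eef_pos': array([ 227.48752016, -608.22263053,  230.38951913]), 'tool_rot': array([ 3.14157565e+00,  1.89159879e-03, -1.21289281e+00]), 'force': array([-0.69511907,  0.5971698 ,  0.10991533]), 'torque': array([0.0008311 , 0.00676023, 0.01430785]), 'width': 85.71870035348022}
-18.700000000000003
scene [[454.51379661   0.         317.99195715]
 [  0.         454.51379661 234.76741983]
 [  0.           0.           1.        ]] [[ 1.90217568e-01 -6.81206902e-01  7.06947264e-01  1.06939715e+03]
 [ 9.81738137e-01  1.33996545e-01 -1.35037611e-01 -1.05367946e+02]
 [-2.73993817e-03  7.19723616e-01  6.94255292e-01  5.75163533e+02]
 [ 0.00000000e+00  0.00000000e+00  0.00000000e+00  1.00000000e+00]] ['pixels', 
[... 189 characters left out ...]
.22649641e-01  4.55101683e+02]
 [-9.99308661e-01  3.43732333e-03  3.70187136e-02  1.69939379e+01]
 [ 3.71607862e-02  1.22606670e-01  9.91759386e-01  7.53190722e+02]
 [ 0.00000000e+00  0.00000000e+00  0.00000000e+00  1.00000000e+00]] ['pixels', 'z_map', 'K', 'pose']
wrist [[371.64829954   0.         316.23742773]
 [  0.         371.64829954 241.03045673]
 [  0.           0.           1.        ]] [[ 3.49395194e-01  9.03126333e-01  2.49571283e-01  2.90012658e+02]
 [-9.36974072e-01  3.37229626e-01  9.14098841e-02 -5.85282933e+02]
 [-1.60815707e-03 -2.65779996e-01  9.64032369e-01  3.73463925e+02]
 [ 0.00000000e+00  0.00000000e+00  0.00000000e+00  1.00000000e+00]] ['pixels', 'z_map', 'K', 'pose']
```

View pics/scene0.png

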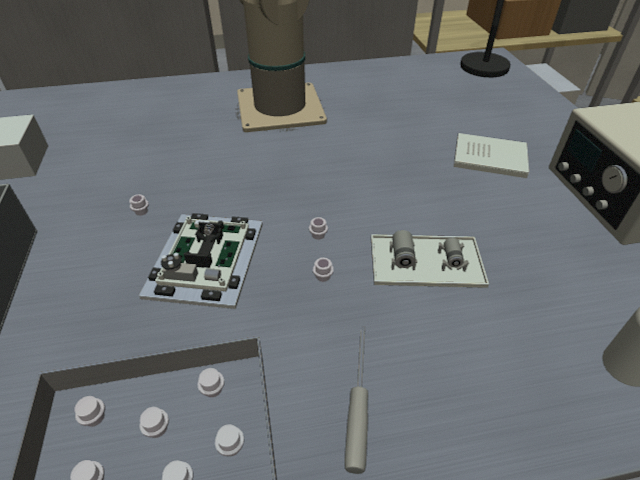

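View pics/top0.png

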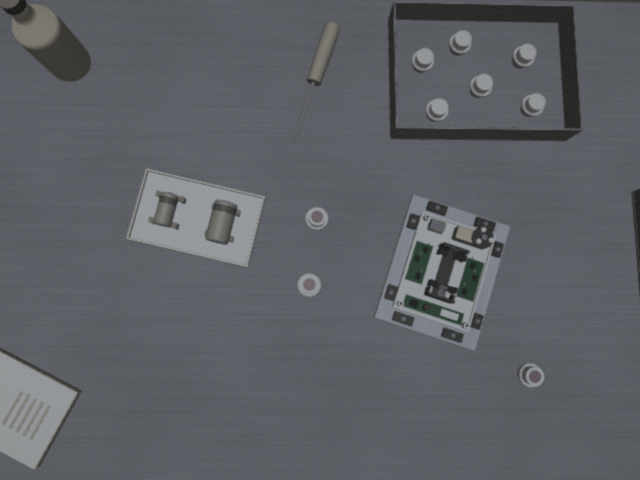

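View pics/wrist0.png

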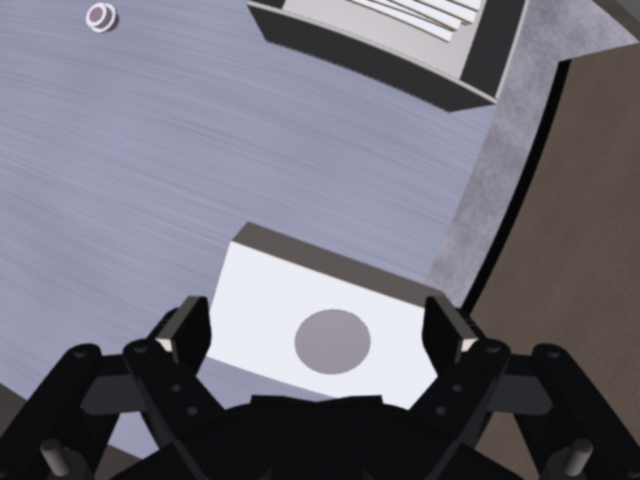

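The top view shows the tray at about (197,218), with the large cell at (222,221) and the small one at (166,210). The pump nest is at (444,272) with its holder at (447,271), and the ports are at (317,217) and (309,285). Next I'll zoom in for precise measurements.

```bash
cat > h.py <<'E'
import numpy as np,cv2
def ray(d,u,v):
    K=d["K"];P=d["pose"]
    c=np.array([(u-K[0,2])/K[0,0],-(v-K[1,2])/K[1,1],-1.0])
    return P[:3,3],P[:3,:3]@c
def onz(d,u,v,z):
    o,r=ray(d,u,v); return o+r*(z-o[2])/r[2]
def zpt(d,u,v):
    o,r=ray(d,u,v); return o+r*d["z_map"][int(round(v)),int(round(u))]
def proj(d,p):
    P=d["pose"];c=P[:3,:3].T@(np.asarray(p,float)-P[:3,3]);K=d["K"]
    return K[0,0]*c[0]/-c[2]+K[0,2], K[1,1]*c[1]/c[2]*-1*-1+K[1,2] if False else K[1,1]*(-c[1])/-c[2]+K[1,2]
def load(n): return dict(np.load(n))
E
python3 - <<'E'
from h import *
d=load("top0.npz");im=d["pixels"][:,:,::-1]
def crop(im,x0,y0,x1,y1,s,n): cv2.imwrite(n,cv2.resize(im[y0:y1,x0:x1],None,fx=s,fy=s,interpolation=cv2.INTER_CUBIC))
crop(np.clip(im.astype(float)*1.6,0,255).astype(np.uint8),370,190,520,355,5 if 0 else 3.6*1,"pics/t_pump.png")
crop(np.clip(im.astype(float)*1.6,0,255).astype(np.uint8),120,160,275,275,5,"pics/t_tray.png")
for u,v in[(222,221),(166,210),(447,271),(197,218),(317,217),(309,285),(140,232),(250,195),(420,240),(260,260)]:
    print(u,v,zpt(d,u,v).round(1))
s=load("scene0.npz");im=s["pixels"][:,:,::-1]
crop(im,135,200,275,315,5,"pics/s_pump.png")
crop(im,360,220,500,300,5,"pics/s_tray.png")
E
```

```text
222 221 [571.4 129.1  46.1]
166 210 [588.5 210.9  36.9]
447 271 [ 502.3 -199.2   20.9]
197 218 [582.5 172.9   5.2]
317 217 [579.9  -6.5  34. ]
309 285 [481.2   5.   33.2]
140 232 [560.9 256.7   4.8]
250 195 [618.   94.2   6.1]
420 240 [ 548.5 -160.4   19.6]
260 260 [519.6  78.    2.4]
```

View pics/t_pump.png

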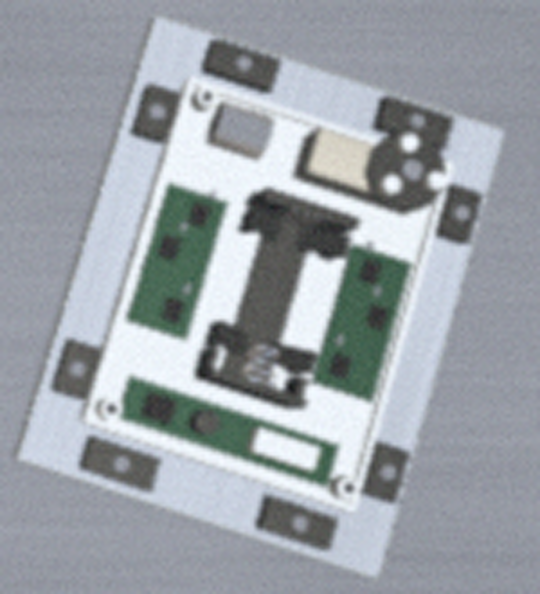

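View pics/t_tray.png

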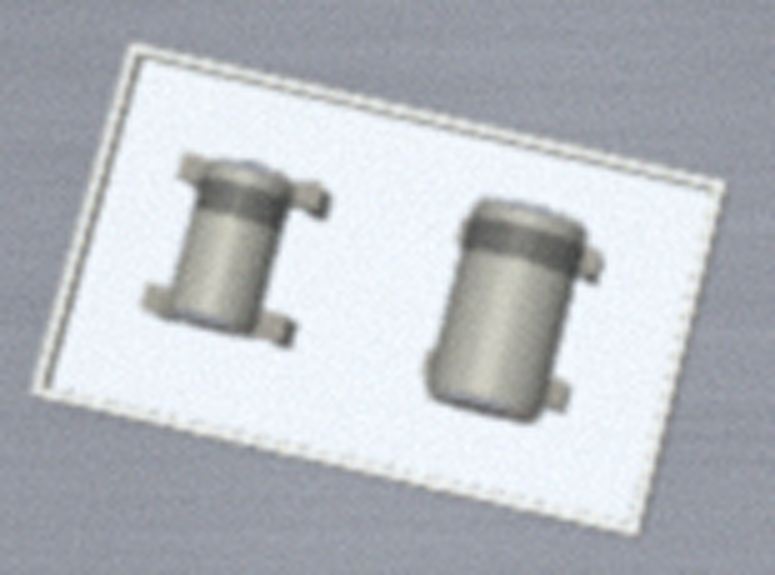

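View pics/s_pump.png

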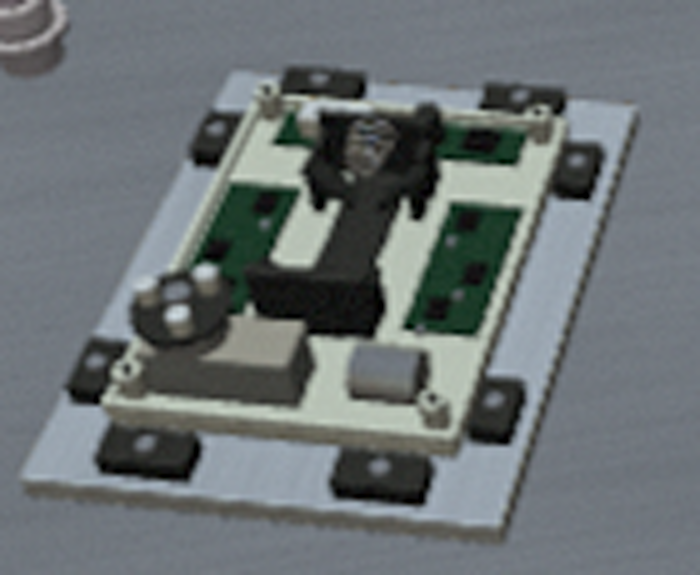

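View pics/s_tray.png

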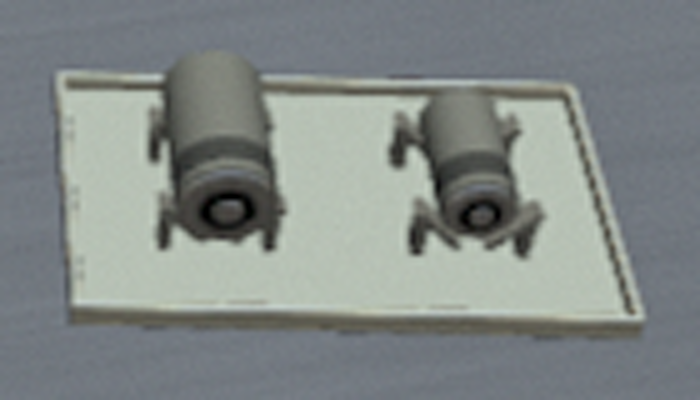

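```bash
python3 - <<'E'
from h import *
def cloud(d):
    K,P=d["K"],d["pose"];v,u=np.mgrid[0:480,0:640]
    c=np.stack([(u-K[0,2])/K[0,0],-(v-K[1,2])/K[1,1],-np.ones(u.shape)],-1)*d["z_map"][...,None]
    return c@P[:3,:3].T+P[:3,3]
for n in["top0.npz","scene0.npz"]:
    d=load(n);W=cloud(d);ok=d["z_map"]>0
    # bench noise
    b=ok&(abs(W[...,2])<15)&(W[...,0]>380)&(W[...,0]<480)&(W[...,1]>50)&(W[...,1]<200)
    print(n,"bench z",np.median(W[b][:,2]),W[b][:,2].std())
    for c,nm,zl in[((571,129),'cell',38),((588,211),'small',30)]:
        m=ok&(np.hypot(W[...,0]-c[0],W[...,1]-c[1])<40)&(W[...,2]>zl)
        p=W[m]; r=cv2.minAreaRect(p[:,:2].astype(np.float32)); print(nm,len(p),p.mean(0).round(1),"rect",np.round(r[0],1),np.round(r[1],1),round(r[2],1),"zmax",np.percentile(p[:,2],98).round(1))
    # shells
    im=d["pixels"].astype(int);
    np.save(n[:-4]+"_W.npy",W)
    m=ok&(abs(W[...,0]-580)<100)&(abs(W[...,1]-172)<130)&(im.min(-1)>(130 if n[0]=='t' else 150))
    m=m.astype(np.uint8);cs,_=cv2.findContours(m,cv2.RETR_EXTERNAL,cv2.CHAIN_APPROX_NONE);c=max(cs,key=cv2.contourArea)
    q=np.array([onz(d,*x[0],10)[:2] for x in c],np.float32);r=cv2.minAreaRect(q);print("tray rect",r)
E
```

```text
top0.npz bench z 0.5878109343090046 1.2817138862357618
cell 855 [571.9 131.7  44.6] rect [572.5 132.3] [31.9 59.4] 76.5 zmax 48.8
small 527 [591.3 213.   35.3] rect [591.7 213.8] [25.2 48. ] 76.5 zmax 39.3
tray rect ((583.3461303710938, 173.70179748535156), (182.8495330810547, 108.89518737792969), 76.87528228759766)
scene0.npz bench z 0.8081515524825704 0.9962789051360856
cell 493 [577.9 131.4  44.4] rect [574.6 133.3] [30.9 62. ] 76.9 zmax 48.4
small 313 [596.3 212.8  35.4] rect [593.9 214.7] [24.2 49.8] 77.0 zmax 39.2
tray rect ((583.8815307617188, 175.54498291015625), (184.0975799560547, 109.51972961425781), 77.11788940429688)
```

```bash
python3 - <<'E'
from h import *
for n in["top0","scene0"]:
    d=load(n+".npz");W=np.load(n+"_W.npy");ok=d["z_map"]>0
    hs=cv2.cvtColor(d["pixels"],cv2.COLOR_RGB2HSV).astype(int)
    near=ok&(np.hypot(W[...,0]-502,W[...,1]+199)<140)
    near&=(W[...,2]>4)
    # nest outline
    def rect(m,z,nm):
        m=cv2.morphologyEx(m.astype(np.uint8),cv2.MORPH_CLOSE,np.ones((5,5)))
        cs,_=cv2.findContours(m,cv2.RETR_EXTERNAL,cv2.CHAIN_APPROX_NONE);c=max(cs,key=cv2.contourArea)
        q=np.array([onz(d,*x[0],z)[:2] for x in c],np.float32);print(n,nm,cv2.minAreaRect(q), q.shape)
    for t in (14,15,16):
        rect(near&(W[...,2]>t)&(W[...,2]<26),18,f"shell>{t}")
    rect(near,10,"nest")
    # high: walls  >  z 40 
    m=near&(W[...,2]>38)&(np.hypot(W[...,0]-502,W[...,1]+199)<45); print("walls",[ (x.round(0)) for x in W[m][::8]][:40])
    # colour report
    print("zpct",np.percentile(W[near][:,2],[5,25,50,75,95,99]).round(1))
    y,x=np.where(near);x0,x1,y0,y1=x.min(),x.max(),y.min(),y.max();print(x0,x1,y0,y1)
    zz=np.clip(W[y0:y1,x0:x1,2]*4,0,255).astype(np.uint8)
    cv2.imwrite(f"pics/{n}_z.png",cv2.resize(cv2.applyColorMap(zz,cv2.COLORMAP_JET),None,fx=3.5,fy=3.5,interpolation=cv2.INTER_NEAREST))
E
```

```text
top0 shell>14 ((503.9217834472656, -195.5018768310547), (150.44053649902344, 189.10122680664062), 72.04216766357422) (616, 2)
top0 shell>15 ((503.814208984375, -196.43052673339844), (147.81727600097656, 188.06451416015625), 71.63906860351562) (582, 2)
top0 shell>16 ((503.758056640625, -196.4578399658203), (147.72499084472656, 188.06764221191406), 71.5875473022461) (582, 2)
top0 nest ((505.6336364746094, -199.0335693359375), (165.010498046875, 214.70001220703125), 72.84248352050781) (488, 2)
walls [array([ 543., -189.,   41.]), array([ 541., -194.,   44.]), array([ 539., -194.,   48.]), array([ 538., -191.,   47.]), array([ 538., -204.,   44.]), array([ 536., -198.,   47.]), array([ 536., -194.,   41.]), array([ 535., -204.,   48.]), array([ 534., -198.,   42.]), array([ 533., -208.,   49.]), array([ 533., -203.,   41.]), array([ 532., -212.,   49.]), array([ 531., -207.,   41.]), array([ 531., -218.,   45.]), array([ 530., -209.,   39.]), array([ 530., -219.,   46.]), array([ 528., -218.,   46.]), array([ 527., -222.,   42.]), array([ 523., -224.,   38.]), array([ 517., -222.,   39.]
[... 1631 characters left out ...]
, -187.,   46.]), array([ 481., -185.,   44.]), array([ 481., -189.,   43.]), array([ 476., -205.,   39.]), array([ 488., -170.,   39.]), array([ 532., -219.,   47.]), array([ 534., -206.,   47.]), array([ 532., -221.,   45.]), array([ 537., -208.,   47.]), array([ 539., -195.,   47.]), array([ 533., -223.,   44.]), array([ 538., -210.,   46.]), array([ 539., -197.,   45.]), array([ 535., -186.,   39.]), array([ 536., -212.,   43.]), array([ 542., -199.,   46.]), array([ 542., -186.,   44.]), array([ 535., -213.,   40.]), array([ 540., -199.,   42.]), array([ 543., -187.,   42.]), array([ 538., -203.,   38.]), array([ 544., -190.,   42.])]
zpct [ 9.2 11.6 19.2 22.3 44.9 56.7]
138 261 213 314
```

View pics/top0_z.png

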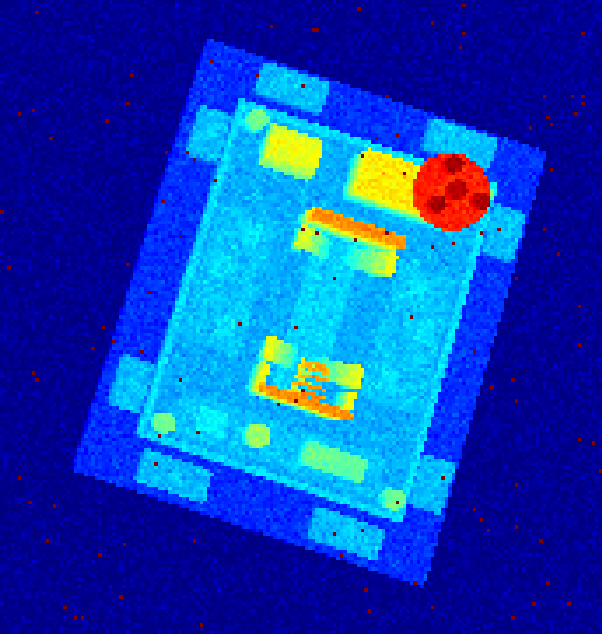

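```bash
python3 - <<'E'
from h import *
for n in["top0","scene0"]:
    d=load(n+".npz");W=np.load(n+"_W.npy");ok=d["z_map"]>0
    m=ok&(W[...,2]>43.5)&(W[...,2]<49)&(np.hypot(W[...,0]-502,W[...,1]+199)<55)
    nn,lab,st,ce=cv2.connectedComponentsWithStats(m.astype(np.uint8),connectivity=8)
    for i in range(1,nn):
        if st[i,4]>=15:
            p=W[lab==i]; r=cv2.minAreaRect(p[:,:2].astype(np.float32)); print(n,st[i,4],p.mean(0).round(1),np.round(r[0],1),np.round(r[1],1),round(r[2],1))
    # chassis outline: rotate by candidate yaw, histogram of z>15.5 along lines
    a=np.radians(-17.5);c,s=np.cos(a),np.sin(a)
    C=np.array([502,-198]);R=np.array([[c,s],[-s,c]])
    q=(W[...,:2]-C)@R.T
    hi=ok&(W[...,2]>15.5)
    def edges(axis,sign,ts,half):
        out=[]
        for t in ts:
            b=ok&(abs(q[...,1-axis]-t)<5)&(sign*q[...,axis]>half-15)&(sign*q[...,axis]<half+10 )
            v=sign*q[...,axis][b];z=W[...,2][b]
            # rim strip: last crossing below half+? 
            best=None
            bins=np.arange(half-12,half+9,1.0);zz=[np.median(z[(v>=x)&(v<x+1.5)]) if ((v>=x)&(v<x+1.5)).any() else np.nan for x in bins]
            out.append(np.round(zz,0))
        return out
    for nm,ax,sg,ts,h in[("+x",0,1,[-10,0,10],75),("-x",0,-1,[-10,0,10],75),("+y",1,1,[-20,0,20],58),("-y",1,-1,[-20,0,20],58)]:
        print(n,nm); [print(o.tolist()) for o in edges(ax,sg,ts,h)]
E
```

```text
top0 104 [ 534.3 -205.7   46.5] [ 534.4 -206.1] [40.   5.8] 71.2
top0 16 [ 477.5 -186.6   45.3] [ 477.5 -187.3] [9.5 3.4] 75.1
top0 85 [ 463.7 -181.8   46.6] [ 464.2 -182.3] [39.1  6.2] 72.9
top0 +x
[41.0, 42.0, 41.0, 41.0, 40.0, nan, nan, nan, nan, 22.0, 23.0, 21.0, nan, nan, nan, 10.0, 11.0, 11.0, 11.0, 11.0, 11.0]
[41.0, 42.0, 41.0, 41.0, 39.0, 38.0, 18.0, 18.0, 20.0, 21.0, 21.0, 22.0, nan, nan, 13.0, 12.0, 10.0, 11.0, 11.0, 12.0, 12.0]
[19.0, 20.0, 20.0, 20.0, 19.0, 19.0, 19.0, 18.0, 20.0, 21.0, 22.0, 22.0, 22.0, nan, nan, 10.0, 11.0, 10.0, 11.0, 11.0, 11.0]
top0 -x
[30.0, 27.0, 22.0, 21.0, 20.0, 21.0, 20.0, 19.0, 18.0, 23.0, 21.0, 17.0, 10.0, 10.0, 12.0, 10.0, 10.0, 11.0, 11.0, 11.0, 11.0]
[21.0, 21.0, 21.0, 21.0, 20.0, 19.0, 19.0, 18.0, 20.0, 22.0, 22.0, 17.0, 12.0, 11.0, 11.0, 11.0, 10.0, 10.0, 11.0, 11.0, 10.0]
[21.0, 20.0, 20.0, 20.0, 21.0, 19.0, 18.0, 19.0, 22.0, 23.0, 23.0, 15.0, 10.0, 10.0, 10.0, 12.0, 12.0, 12.0, 11.0, 11.0, 11.0]
top0 +y
[20.0, 21.0, 21.0, 21.0, 20.0, 20.0, 22.0, 20.0, 20.0, 20.0, 19.0, 21.0, 22.0, 21.0, 15.0, 13.0, 11.0, 11.0, 11.0, 10.0, 10.0]
[21.0, 
[... 1541 characters left out ...]
0, 19.0, 20.0, 20.0, 21.0, 21.0, 21.0, 22.0, 21.0, 15.0, 11.0, 10.0, 10.0, 11.0, 11.0]
[20.0, 20.0, 22.0, 22.0, 21.0, 20.0, 20.0, 20.0, 20.0, 19.0, 19.0, 20.0, 22.0, 22.0, 17.0, 17.0, 11.0, 10.0, 10.0, 11.0, 11.0]
[20.0, 21.0, 21.0, 20.0, 20.0, 20.0, 20.0, 20.0, 20.0, 20.0, 19.0, 21.0, 21.0, 22.0, 19.0, 14.0, 11.0, 10.0, 10.0, 11.0, 9.0]
scene0 -y
[20.0, 19.0, 19.0, 20.0, 20.0, 20.0, 22.0, 22.0, 20.0, nan, nan, nan, nan, nan, 12.0, 9.0, 11.0, 10.0, 10.0, 10.0, 11.0]
[20.0, 20.0, 20.0, 19.0, 20.0, 20.0, 22.0, 21.0, 21.0, nan, nan, nan, nan, nan, 11.0, 10.0, 11.0, 12.0, 11.0, 10.0, 11.0]
[nan, nan, nan, nan, nan, nan, 22.0, 23.0, nan, nan, nan, nan, nan, nan, nan, nan, nan, nan, nan, nan, nan]
```

```bash
cat >> h.py <<'E'
from scipy.spatial.transform import Rotation as Ro
def toolR(yaw,tilt=0.):
    """tool down, tool x at yaw (deg); tilt (deg): cell button (at -tool y) raised"""
    R=Ro.from_euler('xyz',[np.pi,0,np.radians(yaw)])
    return R*Ro.from_rotvec([np.radians(tilt)*TS,0,0])
TS=-1  # sign: want -tool_y to gain world z
def step(target,R):
    from cell import sensors
    s=sensors.read_state();R0=Ro.from_euler('xyz',s['tool_rot'])
    sh=R0.inv().apply(np.asarray(target)-s['eef_pos']); rv=np.degrees((R0.inv()*R).as_rotvec())
    print("now",s['clock'],s['eef_pos'].round(1),np.degrees(s['tool_rot']).round(1),"F",s['force'].round(1),"w",round(s['width'],1)); print("row",np.round(sh,1).tolist(),np.round(rv,2).tolist())
E
python3 - <<'E'
from h import *
for ts in(1,-1):
    R=Ro.from_euler('xyz',[np.pi,0,np.radians(-108.7)])*Ro.from_rotvec([np.radians(23)*ts,0,0]); print(ts,R.apply([0,-1,0]),R.apply([0,0,1]))
step([503.5,-195.5,165],toolR(-108.7))
E
```

```text
1 [ 0.87191166 -0.29512581  0.39073113] [ 0.37010454 -0.12527348 -0.92050485]
-1 [ 0.87191166 -0.29512581 -0.39073113] [-0.37010454  0.12527348 -0.92050485]
now 0.15 [ 227.5 -608.4  230.6] [ 1.80e+02  1.00e-01 -6.95e+01] F [ 0.5 -0.1 -0.4] w 85.5
row [-290.0, -403.1, 66.0] [0.03, 0.08, 39.2]
```

```bash
sed -i 's/^TS=-1/TS=1/' h.py
```

arm_command(
  rows=[
    [[-145,-202,10,0,0,20],[-145,-202,10,0,0,20],[-145,-202,10,0,0,20],[-145,-202,10,0,0,20],[-145,-202,10,0,0,20],[-290,-403,66,0,0,39.2],[-290,-403,66,0,0,39.2],[-290,-403,66,0,0,39.2],[-290,-403,66,0,0,39.2],[-290,-403,66,0,0,39.2],[-290,-403,66,0,0,39.2],[-290,-403,66,0,0,39.2],[-290,-403,66,0,0,39.2],[-290,-403,66,0,0,39.2],[-290,-403,66,0,0,39.2]],
  ],
  claw=1,
)

```text
clock: 1.4
eef_pos: [503.2, -196.4, 165.1]
tool_rot: [3.141, -0.001, -1.897]
force: [-0.7, -0.3, 0.5]
width: 85.3
```

```bash
python3 - <<'E'
from h import *
from cell import get_image,sensors
d=get_image("wrist");np.savez("wrist1.npz",**d);cv2.imwrite("pics/wrist1.png",d["pixels"][:,:,::-1]);print(d["pose"].round(3).tolist())
print(sensors.read_state()['qpos'].round(3))
step([573.5+0,133,160],toolR(-103))
E
```

```text
[[-0.321, 0.913, 0.253, 566.492], [-0.947, -0.31, -0.084, -218.055], [0.001, -0.266, 0.964, 308.067], [0.0, 0.0, 0.0, 1.0]]
[ 0.177  0.569  0.217  1.898 -0.18   0.694 -1.399]
now 1.45 [ 502.8 -197.6  165.4] [ 1.800e+02 -1.000e-01 -1.088e+02] F [ 0.2 -0.9  0.4] w 85.7
row [-335.7, 39.6, 5.0] [0.01, -0.07, -5.8]
```

View pics/wrist1.png

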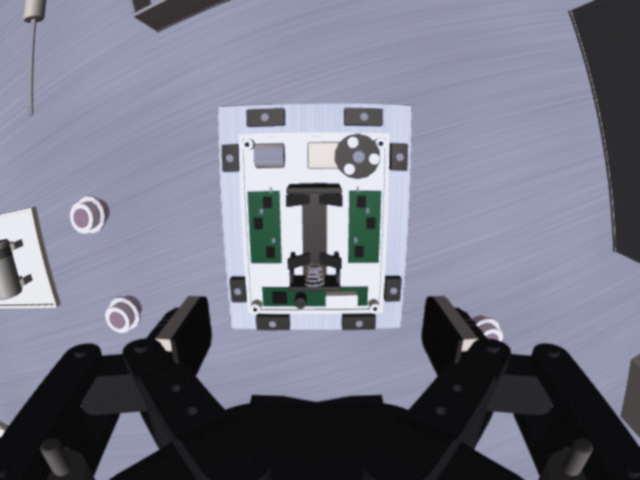

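```bash
cat >> h.py <<'E'
def wonz(d,u,v,z):
    K=d["K"];P=d["pose"];x=(u-K[0,2])/K[0,0];y=(v-K[1,2])/K[1,1];r=np.hypot(x,y)
    s=np.sin(r)/r if r>1e-9 else 1
    c=np.array([x*s,-y*s,-np.cos(r)]);w=P[:3,:3]@c;o=P[:3,3];return o+w*(z-o[2])/w[2]
E
python3 - <<'E'
from h import *
d=load("wrist1.npz");im=d["pixels"]
cv2.imwrite("pics/w1z.png",cv2.resize(im[95:335,215:415,::-1],None,fx=2.5*1.0,fy=2.5,interpolation=cv2.INTER_CUBIC))
E
```

```text
(no output)
```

View pics/w1z.png

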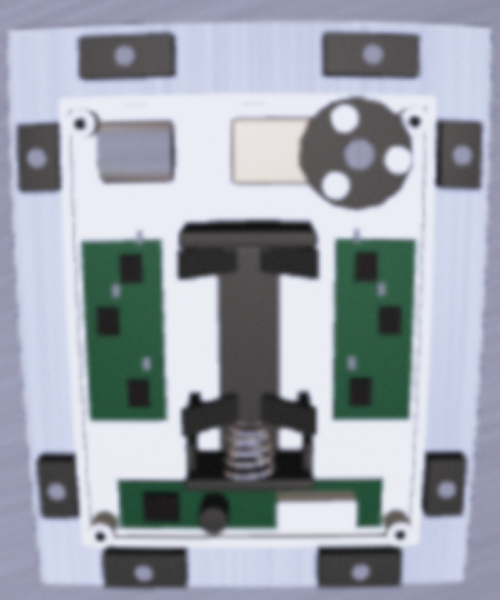

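```bash
python3 - <<'E'
from h import *
d=load("wrist1.npz")
f=lambda x,y,z:wonz(d,x/2.5+215,y/2.5+95,z)
a=[f(181,248,46),f(318,248,46)];b=[f(188,480,46),f(313,480,46)]
c=[f(188,488,46),f(313,488,46)]
for p in a+b+c: print(p.round(1))
m=(a[0]+a[1])/2;m2=(b[0]+b[1])/2;v=m-m2;yaw=np.degrees(np.arctan2(v[1],v[0]));print(m,m2,np.hypot(*v[:2]),yaw, np.linalg.norm(a[0]-a[1]))
w=a[0]-a[1];print("yaw from wall",np.degrees(np.arctan2(w[1],w[0]))-90)
for y in(-18.0,-18.7): e=np.array([np.cos(np.radians(y)),np.sin(np.radians(y))]);print("centre",m[:2]-30.75*e)
sh=[f(61,97,22),f(437,97,22),f(82,545,22),f(417,545,22)]
for p in sh:print('shell',p.round(1))
print(np.mean(sh,0)); print(np.linalg.norm(sh[0]-sh[1]),np.linalg.norm(sh[2]-sh[3]),np.linalg.norm(sh[0]-sh[2]))
print("fence -x", f(145,548,19), f(145,545,22),"fence +x",f(125,77,19),f(125,97,22))
E
```

```text
[ 537.2 -186.8   46. ]
[ 524.6 -223.7   46. ]
[ 469.8 -164.6   46. ]
[ 457.5 -200.8   46. ]
[ 467.3 -163.7   46. ]
[ 455. -200.   46.]
[ 530.91642925 -205.25236836   46.        ] [ 463.6386661  -182.70230649   46.        ] 70.9563436531845 -18.530045963509334 39.00914145779099
yaw from wall -18.74707032557427
centre [ 501.67144137 -195.75009578]
centre [ 501.78971321 -195.3935189 ]
shell [ 591.6 -164.5   22. ]
shell [ 554.4 -274.1   22. ]
shell [ 449.4 -116.2   22. ]
shell [ 412.2 -226.    22. ]
[ 501.89408519 -195.19155216   22.        ]
115.71131334638511 115.9244645935237 150.22548665841174
fence -x [ 440.33588592 -135.99299289   19.        ] [ 442.72863414 -137.26732771   22.        ] fence +x [ 590.69082562 -184.93432114   19.        ] [ 584.58624293 -183.23205243   22.        ]
```

arm_command(
  rows=[
    [[-335.7,39.6,10,0,0,-5.8],[-335.7,39.6,10,0,0,-5.8],[-335.7,39.6,10,0,0,-5.8],[-335.7,39.6,10,0,0,-5.8],[-335.7,39.6,10,0,0,-5.8],[-335.7,39.6,10,0,0,-5.8],[-335.7,39.6,10,0,0,-5.8],[-335.7,39.6,10,0,0,-5.8],[-335.7,39.6,10,0,0,-5.8],[-335.7,39.6,10,0,0,-5.8],[-335.7,39.6,10,0,0,-5.8]],
  ],
)

```text
clock: 2.37
eef_pos: [573.8, 132.0, 155.5]
tool_rot: [-3.141, -0.002, -1.798]
force: [-0.3, -1.0, 0.3]
width: 85.4
```

```bash
python3 - <<'E'
from h import *
from cell import get_image,sensors
d=get_image("wrist");np.savez("wrist2.npz",**d);cv2.imwrite("pics/wrist2.png",d["pixels"][:,:,::-1])
im=d["pixels"];cv2.imwrite("pics/w2z.png",cv2.resize(im[110:340,190:450,::-1],None,fx=2.5,fy=2.5,interpolation=cv2.INTER_CUBIC))
step([573.5+0,133,160],toolR(-103))
E
```

```text
now 2.4167 [573.8 131.  155.5] [-1.800e+02 -1.000e-01 -1.031e+02] F [-0.3 -0.2 -0.3] w 85.5
row [-1.9, 0.8, -4.5] [-0.03, -0.11, -0.14]
```

View pics/w2z.png

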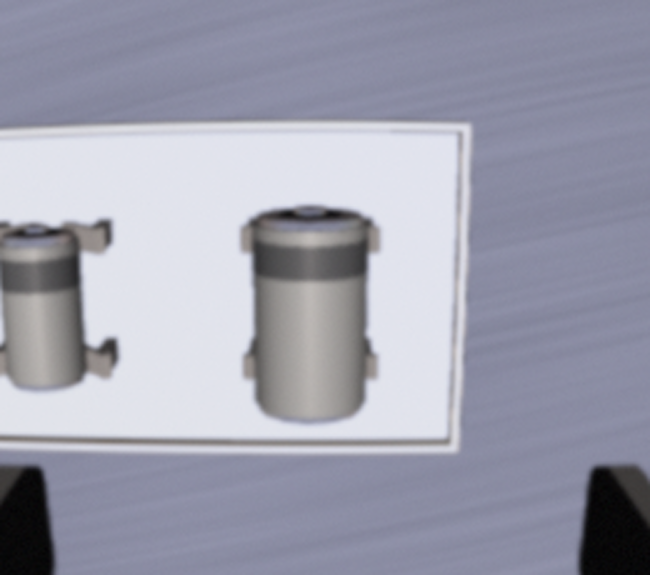

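```bash
python3 - <<'E'
from h import *
d=load("wrist2.npz")
f=lambda x,y,z:wonz(d,x/2.5+190,y/2.5+110,z)
e=np.array([np.cos(np.radians(-13)),np.sin(np.radians(-13))]);n=np.array([-e[1],e[0]])
C=np.array([573.5,133])
for nm,p in[("L",f(255,330,33)),("R",f(366,330,33)),("flat top edge",f(310,421,46.5)),("button c",f(312,212,29.5)),("shoulder top",f(310,228,46.5)),("trayTR",f(471,124,10)),("trayBR",f(458,450,10))]:
    print(nm,p.round(1),"along",((p[:2]-C)@e).round(1),"across",((p[:2]-C)@n).round(1))
E
```

```text
L [570.9 150.6  33. ] along -6.5 across 16.5
R [563.4 118.5  33. ] along -6.5 across -16.4
flat top edge [544.2 140.   46.5] along -30.2 across 0.2
button c [600.9 126.2  29.5] along 28.3 across -0.5
shoulder top [599.1 127.1  46.5] along 26.3 across 0.1
trayTR [614.4  72.3  10. ] along 53.5 across -50.0
trayBR [508.5  97.   10. ] along -55.2 across -49.7
```

```bash
python3 - <<'E'
from h import *
step([572.6,133.2,13],toolR(-103))
E
```

```text
now 2.4167 [573.8 131.  155.5] [-1.800e+02 -1.000e-01 -1.031e+02] F [-0.3 -0.2 -0.3] w 85.5
row [-2.2, 1.8, 142.5] [-0.03, -0.11, -0.14]
```

arm_command(
  rows=[
    [[-2.2,1.8,30,0,0,0],[-2.2,1.8,65,0,0,0],[-2.2,1.8,85,0,0,0],[-2.2,1.8,100,0,0,0],[-2.2,1.8,115,0,0,0],[-2.2,1.8,130,0,0,0],[-2.2,1.8,140,0,0,0],[-2.2,1.8,142.5,0,0,0],[-2.2,1.8,142.5,0,0,0]],
  ],
  claw=0.4,
)

```text
clock: 3.17
eef_pos: [572.3, 135.1, 12.5]
tool_rot: [3.141, -0.001, -1.799]
force: [-0.9, 0.5, 0.2]
width: 60.2
```

```bash
python3 - <<'E'
from h import *
from cell import get_image
step([572.6,133.2,13],toolR(-103))
d=get_image("wrist");cv2.imwrite("pics/wrist3.png",d["pixels"][:,:,::-1])
E
```

```text
now 3.1667 [572.3 135.1  12.5] [ 1.80e+02 -1.00e-01 -1.03e+02] F [-0.9  0.5  0.2] w 60.2
row [1.8, -0.8, -0.5] [0.04, -0.07, -0.05]
```

View pics/wrist3.png

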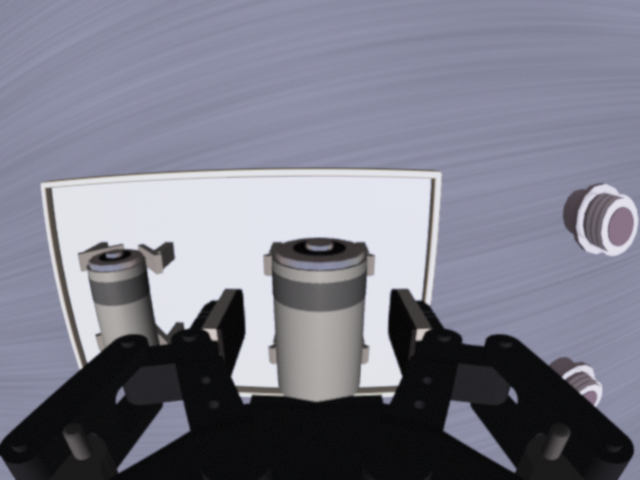

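arm_command(
  rows=[
    [[1.5,-0.6,0,0,0,0],[1.5,-0.6,0,0,0,0],[1.5,-0.6,0,0,0,0]],
  ],
)

```text
clock: 3.47
eef_pos: [573.3, 135.5, 13.7]
tool_rot: [-3.14, 0.001, -1.796]
force: [0.1, 0.5, 0.4]
width: 59.9
```

arm_command(
  rows=[
    [[0,0,0,0,0,0],[0,0,0,0,0,0],[0,0,0,0,0,0],[0,0,0,0,0,0],[0,0,0,0,0,0],[0,0,0,0,0,0],[0,0,0,0,0,0],[0,0,0,0,0,0]],
  ],
  claw=-1,
)

```text
clock: 4.13
eef_pos: [572.6, 134.1, 13.6]
tool_rot: [-3.141, -0.001, -1.797]
force: [-0.9, -2.3, 6.1]
width: 32.3
```

```bash
python3 - <<'E'
from h import *
from cell import get_image
step([572.6,133.2,100],toolR(-103))
E
```

```text
now 4.1333 [572.6 134.1  13.6] [-1.800e+02 -1.000e-01 -1.029e+02] F [-0.9 -2.3  6.1] w 32.3
row [1.1, -0.2, -86.4] [-0.01, -0.08, 0.06]
```

arm_command(
  rows=[
    [[0,0,-4,0,0,0],[0,0,-12,0,0,0],[0,0,-30,0,0,0],[0,0,-50,0,0,0],[0,0,-70,0,0,0],[0,0,-85,0,0,0],[0,0,-90,0,0,0],[0,0,-90,0,0,0]],
  ],
)

```text
clock: 4.8
eef_pos: [573.7, 136.1, 104.4]
tool_rot: [-3.139, 0.002, -1.796]
force: [1.0, 0.7, -2.2]
width: 32.0
```

```bash
python3 - <<'E'
from h import *
from cell import get_image
# cell pose goal: chassis
step([480,-180,120],toolR(-108.7))
d=get_image("wrist");np.savez("wrist4.npz",**d);cv2.imwrite("pics/wrist4.png",d["pixels"][:,:,::-1])
E
```

```text
now 4.8 [573.7 136.1 104.4] [-1.798e+02  1.000e-01 -1.029e+02] F [ 1.   0.7 -2.2] w 32.0
row [329.0, 20.8, -16.2] [-0.15, 0.1, 5.82]
```

View pics/wrist4.png

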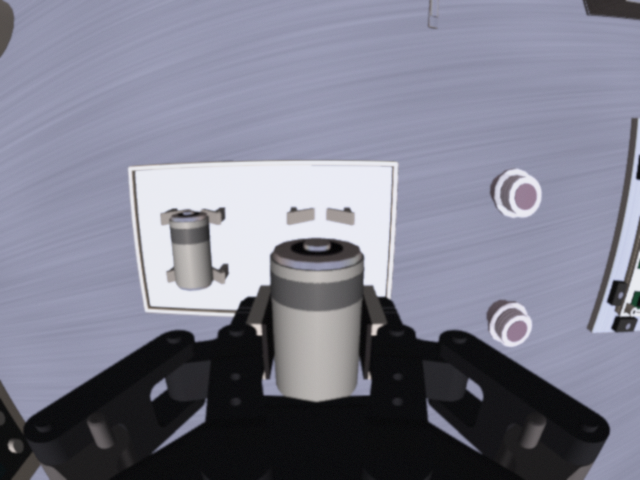

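```bash
python3 - <<'E'
from h import *
d=load("wrist4.npz");im=d["pixels"]
cv2.imwrite("pics/w4z.png",cv2.resize(im[220:420,220:420,::-1],None,fx=3,fy=3,interpolation=cv2.INTER_CUBIC))
T=np.array([573.7,136.1,104.4]);R=Ro.from_euler('xyz',[np.radians(-179.8),np.radians(.1),np.radians(-102.9)])
for nm,u,v,h in[("button",317,244,16),("rimfar top",317,241,16),("flat top edge",316,397,16+17),("L",270,310,20),("R",364,310,20)]:
    p=wonz(d,u,v,T[2]+h);print(nm,R.inv().apply(p-T).round(1))
E
```

```text
button [  0.6 -30.6 -15.9]
rimfar top [  0.6 -31.7 -15.9]
flat top edge [  0.2  23.7 -33.1]
L [-16.8  -6.5 -19.9]
R [ 17.9  -6.5 -20. ]
```

View pics/w4z.png

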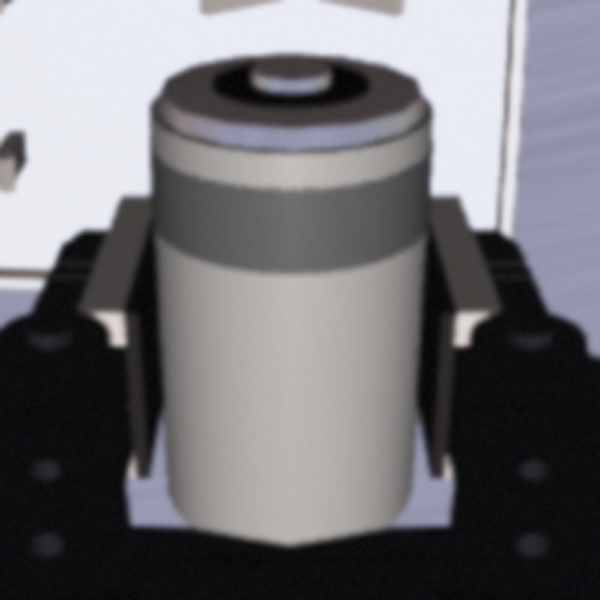

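```bash
cat >> h.py <<'E'
CH=np.array([502.3,-195.3,10.]);YAW=-18.7;HC=16.
def tcp_for(xf,zf,th,CH=None,yc=0.3):
    CH=globals()['CH'] if CH is None else CH
    R=toolR(-90+YAW,th);ex=R.apply([0,-1,0]);up=R.apply([0,0,-1]);tx=R.apply([1,0,0])
    a=np.radians(YAW);flat=CH+np.array([xf*np.cos(a),xf*np.sin(a),zf])
    return flat+30.75*ex-HC*up-yc*tx,R
def where():
    from cell import sensors
    s=sensors.read_state();R=Ro.from_euler('xyz',s['tool_rot']);ex=R.apply([0,-1,0]);up=R.apply([0,0,-1])
    c=s['eef_pos']+HC*up+0.3*R.apply([1,0,0]);f=c-30.75*ex-CH;a=np.radians(YAW);e=np.array([np.cos(a),np.sin(a),0]);n=np.array([-e[1],e[0],0])
    print("t",round(s['clock'],2),"flat xf %.1f yf %.1f zf %.1f"%(f@e,f@n,f[2]),"th %.2f"%np.degrees(np.arcsin(ex[2])),"yaw %.2f"%np.degrees(np.arctan2(ex[1],ex[0])),"Fx %.1f Fy %.1f Fz %.1f"%(s['force']@e,s['force']@n,s['force'][2]),"w %.1f"%s['width'],"q",s['qpos'].round(2))
E
python3 - <<'E'
from h import *
where()
p,R=tcp_for(-21.5,100,23);print(p);step(p,R)
p,R=tcp_for(-21.5,60,23);print(p)
E
```

```text
t 4.85 flat xf -70.0 yf 332.9 zf 109.2 th 0.04 yaw -12.87 Fx -0.4 Fy -0.5 Fz -1.6 w 32.6 q [-0.4   0.72  0.2   1.81 -0.22  0.64 -1.87]
[ 514.76411906 -199.20215201  107.28690455]
now 4.85 [572.8 136.  103.2] [-180.     0.  -102.9] F [-0.5 -0.4 -1.6] w 32.6
row [339.7, -18.1, -4.3] [22.94, 1.21, 5.74]
[ 514.76411906 -199.20215201   67.28690455]
```

arm_command(
  rows=[
    [[30,-2,-20,0,0,0],[70,-4,-25,5,0,2],[110,-6,-25,10,0,4],[150,-8,-25,15,0.5,5.7],[190,-10,-25,20,0.8,5.7],[230,-12,-25,22.9,1.2,5.7],[270,-14,-20,22.9,1.2,5.7],[305,-16,-15,22.9,1.2,5.7],[330,-18,-8,22.9,1.2,5.7],[339,-18,-4.3,22.9,1.2,5.7],[339.7,-18.1,-4.3,22.9,1.2,5.7],[339.7,-18.1,-4.3,22.9,1.2,5.7],[339.7,-18.1,-4.3,22.9,1.2,5.7]],
  ],
)

```text
clock: 5.93
eef_pos: [535.4, -204.0, 149.0]
tool_rot: [-2.795, -0.001, -1.9]
force: [-0.2, -0.4, -2.1]
width: 32.2
```

```bash
python3 - <<'E'
from h import *
from cell import get_image
where()
p,R=tcp_for(-21.5,50,23);step(p,R)
for n in("wrist","scene"):
    d=get_image(n);np.savez(n+"5.npz",**d);im=d["pixels"][:,:,::-1]
    cv2.imwrite(f"pics/{n}5.png",im if n=="wrist" else cv2.resize(im[150:330,110:300],None,fx=3,fy=3,interpolation=cv2.INTER_CUBIC))
E
```

```text
t 5.93 flat xf -0.3 yf 2.2 zf 143.6 th 19.88 yaw -18.85 Fx -0.1 Fy -0.4 Fz -2.1 w 32.2 q [ 0.04  0.56  0.39  2.15 -1.1   0.23 -0.51]
now 5.9333 [ 535.4 -204.   149. ] [-160.1   -0.  -108.9] F [-0.2 -0.4 -2.1] w 32.2
row [2.1, 51.0, 79.1] [3.12, -0.09, -0.14]
```

View pics/wrist5.png

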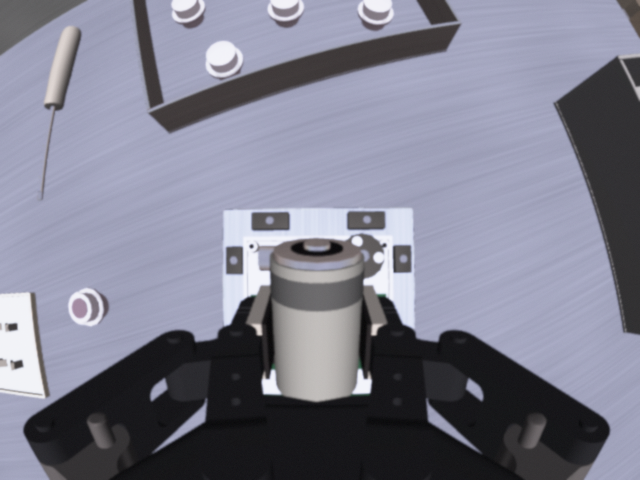

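View pics/scene5.png

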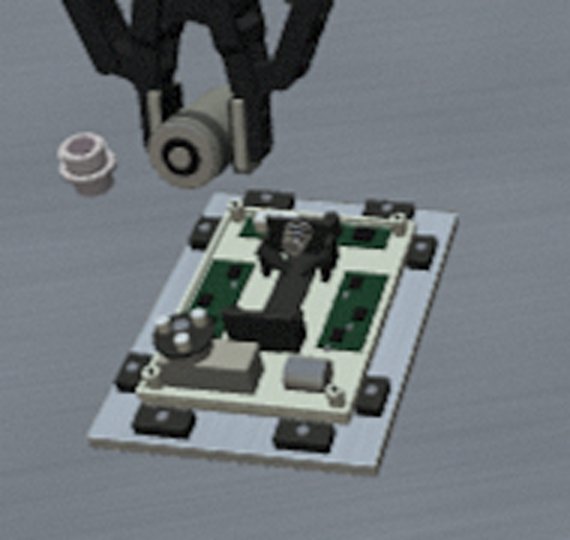

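```bash
cat > kin.py <<'E'
from h import *
from scipy.optimize import least_squares
from cell import sensors
s=sensors.read_state()
D=[([1.14716724,0.62933698,0.03838416,1.51838188,-0.02696867,0.99628184,-0.01998904],[227.49,-608.22,230.39],[3.14157565,1.89159879e-03,-1.21289281]),
([0.177,0.569,0.217,1.898,-0.18,0.694,-1.399],[502.8,-197.6,165.4],np.radians([180,-.1,-108.8])),
([-0.4,0.72,0.2,1.81,-0.22,0.64,-1.87],[572.8,136,103.2],np.radians([-180,0,-102.9])),
(s['qpos'],s['eef_pos'],s['tool_rot'])]
import itertools
def fk(q,p,sg):
    # p: h, a(elbow) , L1, b, L2, w offset, L3(tool), extra
    h,x1,y1,L1,x2,y2,L2,x3,y3,L3=p[:10]
    A=Ro.from_euler('z',sg[0]*q[0]+p[10]);T=np.array([0,0,h])
    A=A*Ro.from_euler('y',sg[1]*q[1])*Ro.from_euler('z',sg[2]*q[2]);T=T+A.apply([x1,y1,L1])
    A=A*Ro.from_euler('y',sg[1]*q[3]);A=A*Ro.from_euler('z',sg[2]*q[4]);T=T+A.apply([x2,y2,L2])
    A=A*Ro.from_euler('y',sg[1]*q[5]);A=A*Ro.from_euler('z',sg[2]*q[6]+p[11]);T=T+A.apply([x3,y3,L3])
    return T,A
def fit():
  best=None
  for sg in itertools.product([1,-1],repeat=3):
   for off in(0,np.pi/2,np.pi,-np.pi/2):
    def r(p):
        o=[]
        for q,t,e in D:
            T,A=fk(q,p,sg);o+=list((T-np.array(t))/2);o+=list((A.inv()*Ro.from_euler('xyz',e)).as_rotvec()*100)
        o+=list((np.array(p[[1,2,4,5,7,8]]))/100)
        return o
    z=least_squares(r,[330,0,0,400,0,0,380,0,0,250,0 if sg[1]>0 else np.pi,off],max_nfev=300)
    if best is None or z.cost<best[0]: best=(z.cost,z.x,sg)
  return best
if __name__=="__main__":
    b=fit();print(b[0],b[1].round(3),b[2]);np.savez("kin.npz",p=b[1],sg=b[2])
E
python3 kin.py
```

```text
1.314716095029964 [ 3.45413e+02 -3.58000e-01 -3.13770e+01  5.63554e+02 -8.25700e+00
 -6.56100e+00  3.76383e+02 -1.73400e+00  1.88300e+00  3.73201e+02
  1.80000e-02 -3.12500e+00] (-1, 1, -1)
```

```bash
cat > ik.py <<'E'
from kin import *
z=np.load("kin.npz");P=z["p"];SG=z["sg"]
lo=np.array([-3.06,-0.37,-1.25,0.18,-1.1,0.23,-2.94])+.01;hi=np.array([3.06,2.12,1.32,2.47,4.24,1.98,2.94])-.01
def ik(p,R,q0,wr=200,reg=0.05):
    def r(q):
        T,A=fk(q,P,SG);return np.r_[T-p,(A.inv()*R).as_rotvec()*wr,reg*(q-q0)]
    z=least_squares(r,np.clip(q0,lo+.01,hi-.01),bounds=(lo,hi));T,A=fk(z.x,P,SG)
    return z.x,np.linalg.norm(T-p),np.degrees(np.linalg.norm((A.inv()*R).as_rotvec()))
if __name__=="__main__":
    rng=np.random.default_rng(0);q0=s['qpos']
    for flip in(0,1):
      for zf in(100,60,35):
       for th in(15,20,23):
        p,R=tcp_for(-21.5,zf,th)
        if flip: # cell held other way round: tool rotated pi about its own up axis
            R=R*Ro.from_euler('z',np.pi)
        best=[]
        for k in range(40):
            st=rng.uniform(lo,hi); q,e,a=ik(p,R,st,reg=0.001)
            if e<3 and a<.5: best.append(q)
        near=ik(p,R,q0)
        print(flip,zf,th,len(best),"near err",round(near[1],1),round(near[2],1),near[0].round(2))
        for q in best[:4]: print("    ",q.round(2))
E
python3 ik.py
```

```text
Still running in the background as job /tmp/bash_jobs.1000/612ef654a5df (pid 1050). You'll get a notice when it ends.
```

```bash
cat /tmp/bash_jobs.1000/612ef654a5df/stdout; kill -- -$(cat /tmp/bash_jobs.1000/612ef654a5df/pid)
cat > ik.py <<'E'
from h import *
import sys
z=np.load("kin.npz");P=z["p"];SG=z["sg"]
lo=np.array([-3.06,-0.37,-1.25,0.18,-1.1,0.23,-2.94])+.01;hi=np.array([3.06,2.12,1.32,2.47,4.24,1.98,2.94])-.01
def rz(a):
    c,s=np.cos(a),np.sin(a);return np.array([[c,-s,0],[s,c,0],[0,0,1]])
def ry(a):
    c,s=np.cos(a),np.sin(a);return np.array([[c,0,s],[0,1,0],[-s,0,c]])
def fkm(q):
    A=rz(SG[0]*q[0]+P[10])@ry(SG[1]*q[1])@rz(SG[2]*q[2]);T=np.array([0,0,P[0]])+A@P[1:4]
    A=A@ry(SG[1]*q[3])@rz(SG[2]*q[4]);T=T+A@P[4:7]
    A=A@ry(SG[1]*q[5])@rz(SG[2]*q[6]+P[11]);return T+A@P[7:10],A
def err(q,p,Rm):
    T,A=fkm(q);E=A.T@Rm;return T-p,0.5*np.array([E[2,1]-E[1,2],E[0,2]-E[2,0],E[1,0]-E[0,1]])
from scipy.optimize import least_squares
def ik(p,R,q0,wr=200,reg=0.05,n=60):
    Rm=R.as_matrix()
    def r(q):
        a,b=err(q,p,Rm);return np.r_[a,b*wr,reg*(q-q0)]
    z=least_squares(r,np.clip(q0,lo+.01,hi-.01),bounds=(lo,hi),max_nfev=n);a,b=err(z.x,p,Rm)
    return z.x,np.linalg.norm(a),np.degrees(np.linalg.norm(b))
E
cat > t.py <<'E'
from ik import *
from cell import sensors
rng=np.random.default_rng(0);q0=sensors.read_state()['qpos']
for flip in(0,1):
  for zf in(100,60,35):
   for th in(20,23):
    p,R=tcp_for(-21.5,zf,th)
    if flip: R=R*Ro.from_euler('z',np.pi)
    best=[]
    for k in range(12):
        q,e,a=ik(p,R,rng.uniform(lo,hi),reg=0.001)
        if e<3 and a<.5: best.append(q)
    near=ik(p,R,q0)
    print(flip,zf,th,len(best),"near err",round(near[1],1),round(near[2],1),near[0].round(2),flush=True)
    for q in best[:3]: print("    ",q.round(2))
E
timeout 400 python3 t.py
```

```text
0 100 20 8 near err 5.2 4.5 [ 0.07  0.63  0.36  2.16 -1.09  0.24 -0.51]
     [ 0.73  1.32 -0.42  0.92 -0.17  1.92  1.81]
     [ 1.    1.38 -0.11  1.52 -1.05  1.66 -2.93]
     [ 0.98  1.22 -0.05  1.67 -1.08  1.47 -2.93]
0 100 23 10 near err 8.2 7.0 [ 0.07  0.62  0.36  2.16 -1.09  0.24 -0.51]
     [ 0.06  0.82  0.46  1.69 -0.4   0.97  1.95]
     [ 1.75  1.84 -0.92  2.34  4.21  0.67 -0.77]
     [-0.8   1.23  1.12  2.26  4.23  0.24  2.93]
0 60 20 10 near err 8.3 7.3 [ 0.1   0.7   0.32  2.13 -1.09  0.24 -0.51]
     [ 1.3   1.06 -0.79  1.96 -0.37  0.47  2.53]
     [-0.26  1.53 -0.1   2.46  1.91  1.86 -1.92]
     [-0.53  1.56  0.63  1.36  0.42  1.43  0.49]
0 60 23 9 near err 11.1 9.8 [ 0.11  0.69  0.32  2.13 -1.09  0.24 -0.51]
     [ 1.45  1.31 -0.69  2.32  4.17  0.65 -1.43]
     [-0.39  1.92  1.03  0.86  0.15  1.96  0.96]
     [-0.17  0.89  0.8   2.3   4.23  0.65  0.4 ]
0 35 20 10 near err 9.9 8.9 [ 0.12  0.75  0.31  2.1  -1.09  0.24 -0.51]
     [ 1.01  1.32 -0.49  1.29 -0.37  1.42  2.35]
     [ 0.91  0.89 -0.88  2.29  1.9   0.67  2.93]
     [-0.74  1.42  1.22  2.27  4.23  0.58  2.92]
0 35
[... 808 characters left out ...]
89]
     [ 0.15  1.04  0.42  1.4  -0.36  1.3  -1.23]
1 60 23 7 near err 0.0 0.0 [ 0.07  0.72  0.36  2.13 -1.08  0.24 -0.53]
     [-0.44  0.95  0.43  2.12  1.17  0.48  2.92]
     [-0.32  0.99  0.12  2.07  1.27  0.88  2.72]
     [-0.53  1.45  0.37  1.65  0.84  1.31  2.91]
1 35 20 9 near err 0.0 0.0 [ 0.1   0.77  0.33  2.1  -1.08  0.25 -0.53]
     [ 0.13  1.35 -0.64  1.6   1.26  1.91  2.93]
     [0.56 1.09 0.32 2.42 4.09 1.3  1.21]
     [ 1.13  1.15 -0.34  2.36  4.08  0.91  1.58]
1 35 23 11 near err 0.0 0.0 [ 0.1   0.77  0.33  2.1  -1.08  0.25 -0.53]
     [ 0.61  0.76 -0.4   2.33  2.46  0.42 -0.83]
     [ 0.6   0.76 -0.39  2.33  2.47  0.41 -0.84]
     [-0.32  1.31  0.25  1.47  0.64  1.37 -2.81]
```

```bash
python3 - <<'E'
s=open('ik.py').read()
s=s.replace("E=A.T@Rm;return T-p,0.5*np.array([E[2,1]-E[1,2],E[0,2]-E[2,0],E[1,0]-E[0,1]])","E=A.T@Rm;return T-p,cv2.Rodrigues(E)[0].ravel()")
open('ik.py','w').write(s)
E
cat > t.py <<'E'
from ik import *
from cell import sensors
rng=np.random.default_rng(0);q0=sensors.read_state()['qpos'];T,A=fkm(q0);print(T,np.degrees(Ro.from_matrix(A).as_euler('xyz')))
for flip in(0,1):
  for zf,th in((60,23),(35,23),(60,15)):
    p,R=tcp_for(-21.5,zf,th)
    if flip: R=R*Ro.from_euler('z',np.pi)
    best=[]
    for k in range(14):
        q,e,a=ik(p,R,rng.uniform([-1,.3,-1.2,.8,-1.1,.23,-2.9],[1.5,1.5,1.3,2.4,4.2,1.9,2.9]),reg=0.001)
        if e<3 and a<.5: best.append(q)
    near=ik(p,R,q0)
    print(flip,zf,th,len(best),"near err",round(near[1],1),round(near[2],1),near[0].round(2),flush=True)
    for q in best: print("    ",q.round(2))
E
timeout 500 python3 t.py
```

```text
[ 534.00042582 -205.34210818  148.14542714] [-160.2402264     0.26344616 -108.99887158]
0 60 23 5 near err 11.3 9.8 [ 0.11  0.69  0.32  2.13 -1.09  0.24 -0.51]
     [ 0.55  0.69 -0.29  2.31  2.5   0.3   2.26]
     [-0.17  0.89  0.8   2.3   4.23  0.65  0.4 ]
     [ 0.74  0.73 -0.58  2.32  2.16  0.45  2.63]
     [ 0.85  0.79 -0.77  2.32  2.02  0.57  2.78]
     [0.05 0.74 0.42 2.29 3.95 0.37 0.73]
0 35 23 8 near err 13.0 11.5 [ 0.13  0.74  0.3   2.1  -1.09  0.24 -0.51]
     [-0.24  1.07  0.99  2.3   4.23  0.88  0.34]
     [0.05 0.8  0.42 2.3  3.86 0.43 0.81]
     [0.11 0.78 0.34 2.3  3.76 0.39 0.92]
     [ 0.97  0.95 -1.    2.33  1.98  0.8   2.87]
     [0.06 0.8  0.41 2.3  3.84 0.43 0.82]
     [ 0.46  0.74 -0.16  2.31  2.82  0.32  1.93]
     [ 0.8   0.82 -0.68  2.33  2.16  0.56  2.64]
     [-0.08  0.88  0.64  2.3   4.06  0.58  0.58]
0 60 15 0 near err 3.4 3.0 [ 0.1   0.72  0.33  2.13 -1.09  0.24 -0.52]
1 60 23 8 near err 0.0 0.0 [ 0.6   0.7  -0.38  2.32  2.39  0.35 -0.78]
     [ 0.96  0.88 -0.98  2.34  1.93  0.74 -0.26]
     [ 0.85  0.8  -0.79  2.34  2.02  0.59 -0.38]
     [ 0.64  0.71 
[... 797 characters left out ...]
.72  0.8  -0.57  2.34  2.27  0.51 -0.62]
     [ 0.97  0.97 -1.02  2.34  1.98  0.83 -0.28]
     [ 0.69  0.79 -0.52  2.34  2.32  0.48 -0.68]
1 60 15 10 near err 0.0 0.0 [ 0.6   0.7  -0.39  2.21  1.57  0.25  0.04]
     [ 0.6   0.7  -0.39  2.21  1.57  0.25  0.04]
     [ 0.6   0.7  -0.39  2.21  1.57  0.25  0.04]
     [ 0.78  0.75 -0.66  2.21  1.56  0.44  0.06]
     [ 0.92  0.84 -0.92  2.21  1.57  0.65  0.08]
     [ 0.97  0.88 -1.01  2.21  1.57  0.73  0.08]
     [ 0.78  0.75 -0.67  2.21  1.56  0.44  0.06]
     [ 0.93  0.85 -0.94  2.21  1.57  0.67  0.08]
     [ 0.73  0.73 -0.59  2.21  1.56  0.39  0.06]
     [ 0.93  0.85 -0.93  2.21  1.57  0.66  0.08]
     [ 0.61  0.7  -0.39  2.21  1.57  0.25  0.04]
```

```bash
cat > t2.py <<'E'
from ik import *
import h
qd=np.array([0.177,0.569,0.217,1.898,-0.18,0.694,-1.399])
def tcp_g(xf,zf,th,g,along=3,HC=15.5):
    """tool tilt = th-g"""
    R=toolR(-90+YAW,th-g);Rc=toolR(-90+YAW,th);ex=Rc.apply([0,-1,0]);a=np.radians(YAW)
    flat=CH+np.array([xf*np.cos(a),xf*np.sin(a),zf]);up=R.apply([0,0,-1])
    return flat+(30.75+along)*ex-HC*up,R
for g in(15,19,23):
    for xf,zf,th in((-21.5,80,23),(-21.5,35,23),(-36,35,23),(-34,33,12),(-31,33,0)):
        p,R=tcp_g(xf,zf,th,g);q,e,a=ik(p,R,qd);print(g,xf,zf,th,p.round(0),"err",round(e,1),round(a,1),q.round(2))
E
timeout 300 python3 t2.py
```

```text
15 -21.5 80 23 [ 513. -199.   88.] err 0.0 0.0 [ 0.17  0.66  0.22  2.07 -0.44  0.31 -1.15]
15 -21.5 35 23 [ 513. -199.   43.] err 0.0 0.0 [ 0.16  0.75  0.24  2.08 -0.72  0.24 -0.88]
15 -36 35 23 [ 500. -194.   43.] err 0.0 0.0 [ 0.13  0.75  0.28  2.12 -0.89  0.24 -0.72]
15 -34 33 12 [ 501. -195.   35.] err 0.0 0.0 [ 0.27  0.78  0.09  1.94 -0.14  0.48 -1.45]
15 -31 33 0 [ 501. -195.   28.] err 0.0 0.0 [ 0.31  0.88  0.02  1.72 -0.03  0.81 -1.55]
19 -21.5 80 23 [ 512. -199.   88.] err 0.0 0.0 [ 0.18  0.68  0.21  2.   -0.33  0.42 -1.26]
19 -21.5 35 23 [ 512. -199.   43.] err 0.0 0.0 [ 0.11  0.78  0.33  2.01 -0.66  0.38 -0.95]
19 -36 35 23 [ 499. -194.   43.] err 0.0 0.0 [ 0.14  0.76  0.28  2.06 -0.61  0.33 -0.99]
19 -34 33 12 [ 500. -194.   35.] err 0.0 0.0 [ 0.29  0.81  0.05  1.87 -0.07  0.59 -1.51]
19 -31 33 0 [ 500. -195.   28.] err 0.0 0.0 [ 0.32  0.91  0.01  1.65 -0.01  0.91 -1.56]
23 -21.5 80 23 [ 511. -198.   88.] err 0.0 0.0 [ 0.2   0.7   0.19  1.93 -0.24  0.53 -1.35]
23 -21.5 35 23 [ 511. -198.   43.] err 0.0 0.0 [ 0.23  0.77  0.14  1.96 -0.24  0.43 -1.35]
23 -36 35 23 [ 498. -194.   43.] err 0.0 0.0 [ 0.23  0.76  0.14  2.   -0.24  0.4  -1.35]
23 -34 33 12 [ 499. -194.   35.] err 0.0 0.0 [ 0.3   0.83  0.04  1.8  -0.05  0.7  -1.53]
23 -31 33 0 [ 499. -194.   29.] err 0.0 0.0 [ 0.33  0.95 -0.    1.58 -0.    1.02 -1.57]
```

```bash
python3 - <<'E'
from h import *
step([573,134.3,80],toolR(-102.9))
E
```

```text
now 6.0333 [ 534.  -205.2  148.1] [-1.602e+02 -1.000e-01 -1.091e+02] F [-0.6  1.1 -1. ] w 32.4
row [-333.6, 92.9, 38.6] [-19.74, -1.13, -6.15]
```

arm_command(
  rows=[
    [[-20,0,-10,-7,0,0],[-60,5,-10,-14,0,0],[-100,10,-10,-19.7,-0.4,-2],[-140,15,-10,-19.7,-0.8,-4],[-180,20,-10,-19.7,-1.1,-6],[-180,20,-10,-19.7,-1.1,-6],[-180,20,-10,-19.7,-1.1,-6]],
  ],
)

```text
clock: 6.62
eef_pos: [573.3, -14.9, 149.9]
tool_rot: [3.141, 0.004, -1.78]
force: [-1.0, -0.3, -2.0]
width: 32.3
```

```bash
python3 - <<'E'
from h import *
step([573,134.3,80],toolR(-102.9)); where()
E
```

```text
now 6.6167 [573.3 -14.9 149.9] [ 180.     0.2 -102. ] F [-1.  -0.3 -2. ] w 32.3
row [-145.7, 31.2, 70.4] [0.03, 0.21, 0.93]
t 6.62 flat xf -21.1 yf 189.7 zf 155.9 th -0.03 yaw -11.97 Fx -0.8 Fy -0.6 Fz -2.0 w 32.3 q [-0.49  0.76  0.78  1.83 -0.7   0.86 -1.14]
```

arm_command(
  rows=[
    [[-40,8,10,0,0,0],[-80,16,20,0,0.2,0.9],[-120,26,30,0,0.2,0.9],[-145.7,31.2,50,0,0.2,0.9],[-145.7,31.2,70.4,0,0.2,0.9],[-145.7,31.2,70.4,0,0.2,0.9],[-145.7,31.2,70.4,0,0.2,0.9],[-145.7,31.2,70.4,0,0.2,0.9]],
  ],
)

```text
clock: 7.28
eef_pos: [575.2, 124.1, 82.9]
tool_rot: [-3.137, -0.003, -1.809]
force: [0.7, 0.3, -1.8]
width: 32.1
```

```bash
python3 - <<'E'
from h import *
step([573,134.2,20],toolR(-102.9)); where()
E
```

```text
now 7.2833 [575.2 124.1  82.9] [-179.7   -0.2 -103.6] F [ 0.7  0.3 -1.8] w 32.1
row [-9.5, 4.8, 62.9] [-0.29, -0.19, -0.74]
t 7.28 flat xf -64.1 yf 322.9 zf 88.8 th 0.29 yaw -13.64 Fx 0.6 Fy 0.5 Fz -1.8 w 32.1 q [-0.7   0.87  0.73  1.83 -0.82  0.77 -1.32]
```

arm_command(
  rows=[
    [[-5,2.5,10,0,0,0],[-9.5,4.8,20,-0.3,-0.2,-0.7],[-9.5,4.8,30,-0.3,-0.2,-0.7],[-9.5,4.8,40,-0.3,-0.2,-0.7],[-9.5,4.8,45,-0.3,-0.2,-0.7],[-9.5,4.8,45,-0.3,-0.2,-0.7],[-9.5,4.8,45,-0.3,-0.2,-0.7]],
  ],
)

```text
clock: 7.87
eef_pos: [572.4, 136.1, 36.7]
tool_rot: [3.139, 0.001, -1.794]
force: [-0.2, -0.7, -1.5]
width: 32.2
```

```bash
python3 - <<'E'
from h import *
step([573,134.2,14.3],toolR(-102.9)); where()
E
```

```text
now 7.8667 [572.4 136.1  36.7] [ 1.799e+02  1.000e-01 -1.028e+02] F [-0.2 -0.7 -1.5] w 32.2
row [1.7, -1.1, 22.3] [0.12, 0.06, 0.09]
t 7.87 flat xf -70.4 yf 332.9 zf 42.7 th -0.12 yaw -12.81 Fx 0.0 Fy -0.7 Fz -1.5 w 32.2 q [-0.67  0.93  0.67  1.84 -0.88  0.7  -1.28]
```

arm_command(
  rows=[
    [[1.2,-0.8,8,0,0,0],[1.2,-0.8,15,0,0,0],[1.2,-0.8,19,0,0,0],[1.2,-0.8,21.5,0,0,0],[1.2,-0.8,22.5,0,0,0],[1.2,-0.8,22.5,0,0,0]],
  ],
)

```text
clock: 8.37
eef_pos: [572.9, 134.8, 14.5]
tool_rot: [3.14, 0.001, -1.794]
force: [-0.6, -0.5, -0.8]
width: 32.3
```

```bash
python3 - <<'E'
from h import *
step([573,134.2,14.3],toolR(-102.9)); where()
E
```

```text
now 8.3667 [572.9 134.8  14.5] [ 1.799e+02  1.000e-01 -1.028e+02] F [-0.6 -0.5 -0.8] w 32.3
row [0.5, -0.3, 0.2] [0.1, 0.06, 0.1]
t 8.37 flat xf -69.5 yf 331.8 zf 20.5 th -0.10 yaw -12.80 Fx -0.4 Fy -0.7 Fz -0.8 w 32.3 q [-0.65  0.96  0.63  1.85 -0.91  0.66 -1.25]
```

Almost resting in its trough. I'll lower it 1 mm more, release to a partial opening, and rise a little.

arm_command(
  rows=[
    [[0,0,0.6,0,0,0],[0,0,1,0,0,0],[0,0,1,0,0,0]],
  ],
)

```text
clock: 8.62
eef_pos: [573.0, 134.7, 14.2]
tool_rot: [3.14, 0.001, -1.794]
force: [-2.5, -2.5, 4.4]
width: 32.4
```

arm_command(
  rows=[
    [[0,0,0,0,0,0],[0,0,0,0,0,0],[0,0,0,0,0,0],[0,0,0,0,0,0],[0,0,0,0,0,0],[0,0,0,0,0,0]],
  ],
  claw=0.3,
)

```text
clock: 9.12
eef_pos: [573.1, 135.4, 13.5]
tool_rot: [3.14, 0.002, -1.794]
force: [0.4, 0.1, -0.2]
width: 55.7
```

arm_command(
  rows=[
    [[0,0,-15,0,0,0],[0,0,-40,0,0,0],[0,0,-70,0,0,0],[0,0,-70,0,0,0],[0,0,-70,0,0,0]],
  ],
)

```text
clock: 9.53
eef_pos: [574.6, 135.3, 86.1]
tool_rot: [-3.139, 0.003, -1.794]
force: [-0.9, 1.1, -0.5]
width: 55.4
```

```bash
python3 - <<'E'
from h import *
from cell import get_image
d=get_image("wrist");np.savez("wrist6.npz",**d);cv2.imwrite("pics/wrist6.png",d["pixels"][:,:,::-1])
where()
step([573,134.2,84],toolR(-102.9))
E
```

```text
t 9.58 flat xf -69.2 yf 332.6 zf 90.7 th -0.02 yaw -12.76 Fx 1.1 Fy 0.6 Fz -1.3 w 55.8 q [-0.71  0.87  0.73  1.83 -0.81  0.78 -1.33]
now 9.5833 [573.4 135.5  84.7] [ 180.     0.2 -102.8] F [ 1.2  0.2 -1.3] w 55.8
row [1.4, 0.1, 0.7] [0.02, 0.16, 0.14]
```

View pics/wrist6.png

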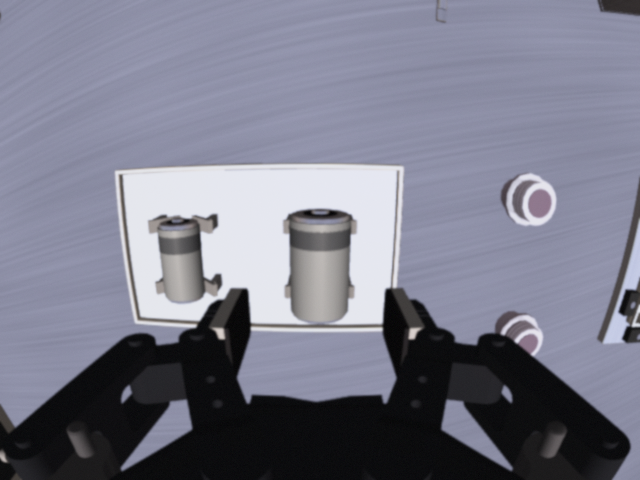

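```bash
python3 - <<'E'
from h import *
d=load("wrist6.npz")
L=wonz(d,290,265,32);Rr=wonz(d,350.5,265,32);F=wonz(d,320.5,322,46.5);B=wonz(d,320.5,212,29.5)
e=np.array([np.cos(np.radians(-13)),np.sin(np.radians(-13))]);n=np.array([-e[1],e[0]]);C=np.array([573,134.])
for p in(L,Rr,F,B):print(p.round(1),"al",((p[:2]-C)@e).round(1),"ac",((p[:2]-C)@n).round(1))
cc=np.array([572.9,134.2,29.5]);g=23;al=3
R=toolR(-103,-g);up=R.apply([0,0,-1]);ex=np.r_[e,0]
p=cc+al*ex-15.5*up;print("grasp",p,"back off 70",p+70*up)
step(p+70*up,R)
E
```

```text
[576.5 149.8  32. ] al -0.2 ac 16.1
[568.9 116.6  32. ] al -0.0 ac -17.9
[545.  139.3  46.5] al -28.5 ac -1.1
[601.7 126.5  29.5] al 29.6 ac -0.8
grasp [569.92200111 134.88752522  15.23217477] back off 70 [596.57217116 128.73484866  79.66751451]
now 9.5833 [573.4 135.5  84.7] [ 180.     0.2 -102.8] F [ 1.2  0.2 -1.3] w 55.8
row [1.5, -24.1, 5.0] [-22.98, 0.11, 0.27]
```

arm_command(
  rows=[
    [[2.2,-8,2,-7,0,0.1],[2.2,-16,4,-14,0,0.2],[2.2,-24.1,5,-21,0.1,0.3],[2.2,-24.1,5,-23,0.1,0.3],[2.2,-24.1,5,-23,0.1,0.3],[2.2,-24.1,5,-23,0.1,0.3]],
  ],
)

```text
clock: 10.08
eef_pos: [595.3, 127.1, 77.0]
tool_rot: [2.737, -0.002, -1.8]
force: [-0.5, -0.5, 0.8]
width: 55.3
```

```bash
python3 - <<'E'
from h import *
e=np.array([np.cos(np.radians(-13)),np.sin(np.radians(-13))])
cc=np.array([572.9,133.4,29.5])
R=toolR(-103,-23);up=R.apply([0,0,-1]);ex=np.r_[e,0]
p=cc+3*ex-15.5*up;print("grasp",p)
step(p,R);where()
E
```

```text
grasp [569.92200111 134.08752522  15.23217477]
now 10.0833 [595.3 127.1  77. ] [ 1.568e+02 -1.000e-01 -1.031e+02] F [-0.5 -0.5  0.8] w 55.3
row [-1.2, -0.2, 67.1] [0.19, -0.06, -0.15]
t 10.08 flat xf -37.1 yf 332.8 zf 93.8 th -23.19 yaw -13.16 Fx -0.4 Fy -0.6 Fz 0.8 w 55.3 q [-0.49  1.06  0.68  1.38 -0.68  1.36 -1.46]
```

arm_command(
  rows=[
    [[-1,-0.2,20,0.2,0,0],[-1,-0.2,40,0.2,0,0],[-1,-0.2,55,0.2,0,0],[-1,-0.2,63,0.2,0,0],[-1,-0.2,67,0.2,0,0],[-1,-0.2,67,0.2,0,0],[-1,-0.2,67,0.2,0,0]],
  ],
)

```text
clock: 10.67
eef_pos: [571.2, 134.7, 17.6]
tool_rot: [2.743, -0.001, -1.798]
force: [-0.2, 0.3, -0.6]
width: 55.3
```

```bash
python3 - <<'E'
from h import *
from cell import get_image
step([569.9,134.1,15.2],toolR(-103,-23))
d=get_image("wrist");np.savez("wrist7.npz",**d);cv2.imwrite("pics/wrist7.png",d["pixels"][:,:,::-1])
d=get_image("scene");cv2.imwrite("pics/scene7.png",cv2.resize(d["pixels"][160:320,340:520,::-1],None,fx=3.5,fy=3.5,interpolation=cv2.INTER_CUBIC))
E
```

```text
now 10.6667 [571.2 134.7  17.6] [ 157.2   -0.  -103. ] F [-0.2  0.3 -0.6] w 55.3
row [0.9, 0.1, 2.7] [-0.19, -0.03, -0.05]
```

View pics/wrist7.png

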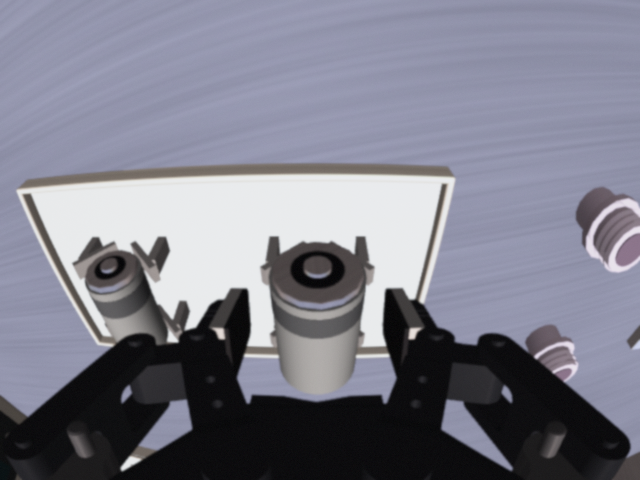

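View pics/scene7.png

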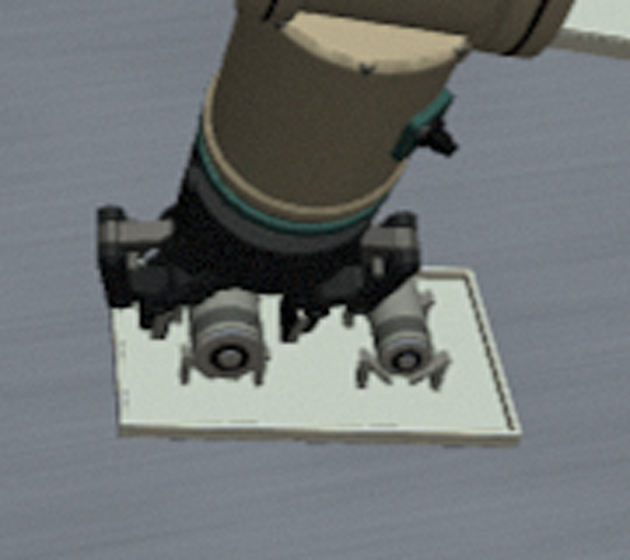

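arm_command(
  rows=[
    [[0.6,0,1.5,0,0,0],[0.6,0,2.2,0,0,0],[0.6,0,2.2,0,0,0]],
  ],
)

```text
clock: 11.02
eef_pos: [570.0, 133.9, 14.9]
tool_rot: [2.742, -0.001, -1.799]
force: [0.7, 0.6, -0.6]
width: 55.5
```

arm_command(
  rows=[
    [[0,0,0,0,0,0],[0,0,0,0,0,0],[0,0,0,0,0,0],[0,0,0,0,0,0],[0,0,0,0,0,0],[0,0,0,0,0,0],[0,0,0,0,0,0]],
  ],
  claw=-1,
)

```text
clock: 11.6
eef_pos: [570.3, 134.6, 15.1]
tool_rot: [2.743, -0.0, -1.799]
force: [1.9, 2.0, 4.2]
width: 32.4
```

```bash
python3 - <<'E'
from h import *
step([569.9,134.1,100],toolR(-103,-23))
E
```

```text
now 11.6 [570.3 134.6  15.1] [ 157.1   -0.  -103. ] F [1.9 2.  4.2] w 32.4
row [0.6, 33.2, -78.1] [-0.14, 0.02, -0.04]
```

Next: lift straight up 85 mm, bring the tool upright (cell at +23°), then check how the cell sits in the grip.

arm_command(
  rows=[
    [[0,2,-4.6,0,0,0],[0,8,-18,0,0,0],[0,18,-42,0,0,0],[0,28,-66,0,0,0],[0,33,-78,0,0,0],[0,33,-78,0,0,0],[0,33,-78,0,0,0]],
  ],
)

```text
clock: 12.18
eef_pos: [570.1, 134.0, 99.8]
tool_rot: [2.743, -0.001, -1.799]
force: [-0.4, 0.2, -2.2]
width: 32.4
```

```bash
python3 - <<'E'
from h import *
from cell import get_image,sensors
step([500,-190,130],toolR(-108.7,0))
s=sensors.read_state()
d=get_image("wrist");np.savez("wrist8.npz",**d,t=s['eef_pos'],e=s['tool_rot']);cv2.imwrite("pics/wrist8.png",d["pixels"][:,:,::-1])
cv2.imwrite("pics/w8z.png",cv2.resize(d["pixels"][220:420,220:420,::-1],None,fx=3,fy=3,interpolation=cv2.INTER_CUBIC))
E
```

```text
now 12.1833 [570.1 134.   99.8] [ 157.2   -0.  -103.1] F [-0.4  0.2 -2.2] w 32.4
row [331.5, 7.1, -29.5] [22.8, -1.17, 5.56]
```

View pics/w8z.png

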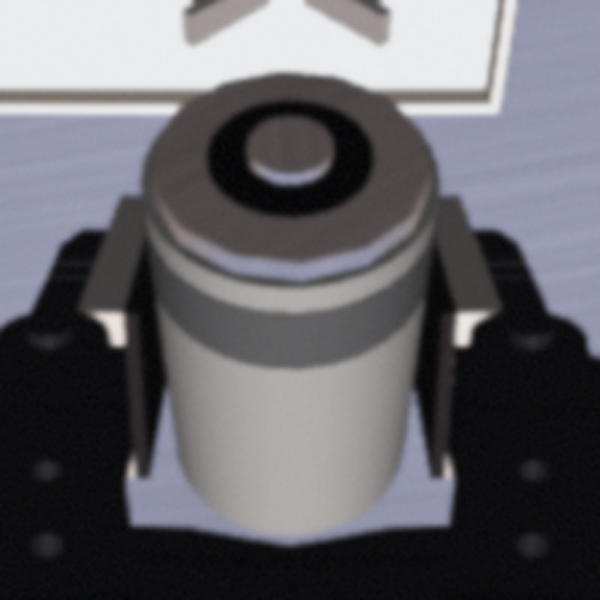

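```bash
python3 - <<'E'
from h import *
d=load("wrist8.npz");t=d['t'];R=Ro.from_euler('xyz',d['e'])
K=d["K"];P=d["pose"];u,v=316.7,269.3
x=(u-K[0,2])/K[0,0];y=(v-K[1,2])/K[1,1];r=np.hypot(x,y);c=np.array([x*np.sin(r)/r,-y*np.sin(r)/r,-np.cos(r)])
w=R.inv().apply(P[:3,:3]@c);o=R.inv().apply(P[:3,3]-t);print("cam in tool",o.round(1),w.round(3))
Rg=toolR(-103,-22.85);cg=Rg.inv().apply(np.array([572.9,133.4,29.5])-np.array([570.2,134.3,15.1]));print("centre in tool at grasp",cg.round(1))
b=cg+30.75*np.array([0,-np.cos(np.radians(22.85)),-np.sin(np.radians(22.85))]);print("pred button",b.round(1))
for L in(115,120,122,125,128,132):print(L,(o+w*L).round(1))
E
```

```text
cam in tool [   0.4  -66.6 -142.8] [0.001 0.338 0.941]
centre in tool at grasp [  0.3   3.  -14.4]
pred button [  0.3 -25.4 -26.3]
115 [  0.5 -27.8 -34.6]
120 [  0.5 -26.1 -29.9]
122 [  0.5 -25.4 -28. ]
125 [  0.5 -24.4 -25.2]
128 [  0.5 -23.4 -22.3]
132 [  0.5 -22.  -18.6]
```

```bash
cat >> h.py <<'E'
G=22.85;CT=np.array([0.4,3.1,-14.4])
def tcp_for(xf,zf,th,CHx=0.):
    R=toolR(-90+YAW,th-G);ex=toolR(-90+YAW,th).apply([0,-1,0]);a=np.radians(YAW)
    flat=CH+np.array([(xf+CHx)*np.cos(a),(xf+CHx)*np.sin(a),zf])
    return flat+30.75*ex-R.apply(CT),R
def where():
    from cell import sensors
    s=sensors.read_state();R=Ro.from_euler('xyz',s['tool_rot']);ex=R.apply(Ro.from_rotvec([np.radians(G),0,0]).apply([0,-1,0]))
    c=s['eef_pos']+R.apply(CT);f=c-30.75*ex-CH;a=np.radians(YAW);e=np.array([np.cos(a),np.sin(a),0]);n=np.array([-e[1],e[0],0]);fc=c-CH
    print("t",round(s['clock'],2),"flat xf %.1f yf %.1f zf %.1f"%(f@e,f@n,f[2]),"ctr y %.1f z %.1f"%(fc@n,fc[2]),"th %.2f"%np.degrees(np.arcsin(ex[2])),"yaw %.2f"%np.degrees(np.arctan2(ex[1],ex[0])),"Fx %.1f Fy %.1f Fz %.1f"%(s['force']@e,s['force']@n,s['force'][2]),"w %.1f"%s['width'],"q",s['qpos'].round(2))
E
python3 - <<'E'
from h import *
where();p,R=tcp_for(-20.5,85,23);print(p);step(p,R)
E
```

```text
t 12.23 flat xf -70.0 yf 330.5 zf 103.3 ctr y 333.6 z 103.3 th -0.09 yaw -13.05 Fx -0.0 Fy 1.0 Fz -1.8 w 32.3 q [-0.53  1.    0.69  1.46 -0.67  1.34 -1.45]
[ 512.79376873 -198.42965204   92.62314732]
now 12.2333 [569.3 134.3  98.8] [ 1.571e+02 -1.000e-01 -1.030e+02] F [ 0.3  1.  -1.8] w 32.3
row [336.9, -21.0, -1.7] [23.07, -1.19, 5.56]
```

arm_command(
  rows=[
    [[20,0,-20,0,0,0],[60,-4,-25,5,0,1],[100,-7,-25,10,-0.4,3],[140,-10,-25,15,-0.8,5],[180,-13,-25,20,-1,5.5],[220,-16,-25,23,-1.2,5.5],[260,-18,-22,23,-1.2,5.5],[300,-21,-18,23,-1.2,5.5],[325,-21,-12,23,-1.2,5.5],[336.9,-21,-6,23,-1.2,5.5],[336.9,-21,-2,23,-1.2,5.5],[336.9,-21,-2,23,-1.2,5.5],[336.9,-21,-2,23,-1.2,5.5]],
  ],
)

```text
clock: 13.32
eef_pos: [513.1, -196.6, 92.3]
tool_rot: [3.141, 0.002, -1.895]
force: [0.7, -0.3, -2.3]
width: 32.4
```

```bash
python3 - <<'E'
from h import *
where();p,R=tcp_for(-20.5,55,23);step(p,R)
E
```

```text
t 13.32 flat xf -20.8 yf 1.8 zf 84.8 ctr y 1.8 z 96.7 th 22.82 yaw -18.60 Fx 0.8 Fy -0.1 Fz -2.3 w 32.4 q [-0.11  0.8   0.69  1.93 -0.79  0.71 -0.83]
now 13.3167 [ 513.1 -196.6   92.3] [ 1.800e+02  1.000e-01 -1.086e+02] F [ 0.7 -0.3 -2.3] w 32.4
row [1.9, -0.3, 29.7] [0.18, 0.11, 0.14]
```

Reachable now, and θ ≈ 22.8° as intended. I'll go down to zf≈55 and look.

arm_command(
  rows=[
    [[0.8,0,12,0.2,0.1,0.1],[1.5,0,24,0.2,0.1,0.1],[1.5,0,29.7,0.2,0.1,0.1],[1.5,0,29.7,0.2,0.1,0.1],[1.5,0,29.7,0.2,0.1,0.1]],
  ],
)

```text
clock: 13.73
eef_pos: [513.0, -199.3, 63.4]
tool_rot: [-3.137, -0.001, -1.897]
force: [0.3, -0.4, -1.5]
width: 32.3
```

```bash
python3 - <<'E'
from h import *
from cell import get_image
where();p,R=tcp_for(-20.5,34.8,23);step(p,R)
d=get_image("wrist");np.savez("wrist9.npz",**d);cv2.imwrite("pics/wrist9.png",d["pixels"][:,:,::-1])
d=get_image("scene");cv2.imwrite("pics/scene9.png",cv2.resize(d["pixels"][160:320,120:290,::-1],None,fx=3.5,fy=3.5,interpolation=cv2.INTER_CUBIC))
E
```

```text
t 13.73 flat xf -20.1 yf -0.8 zf 55.7 ctr y -0.7 z 67.8 th 23.12 yaw -18.66 Fx 0.5 Fy -0.3 Fz -1.5 w 32.3 q [-0.08  0.84  0.64  1.95 -0.84  0.64 -0.79]
now 13.7333 [ 513.  -199.3   63.4] [-1.797e+02 -1.000e-01 -1.087e+02] F [ 0.3 -0.4 -1.5] w 32.3
row [-0.8, 0.5, 21.0] [-0.12, -0.06, 0.01]
```

View pics/wrist9.png

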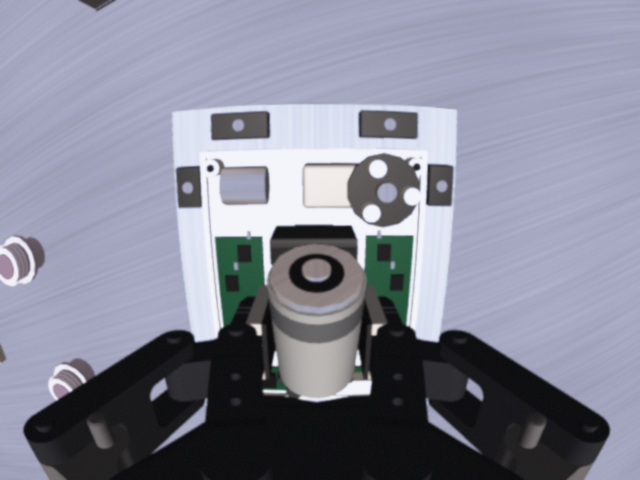

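View pics/scene9.png

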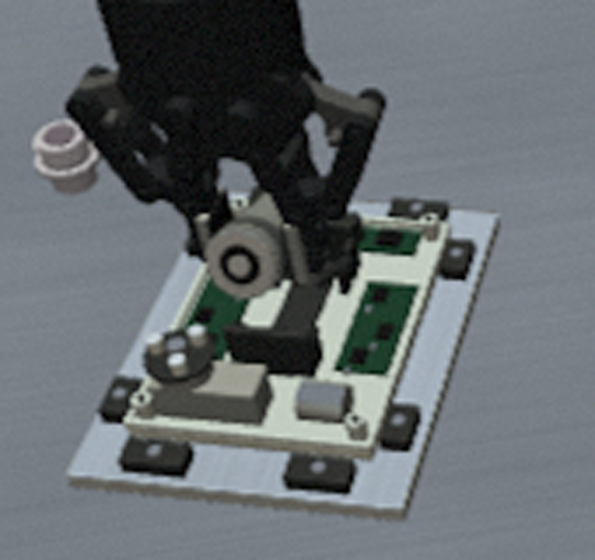

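arm_command(
  rows=[
    [[-0.8,0.5,7,0,0,0],[-0.9,0.5,13,0,0,0],[-0.9,0.5,17,0,0,0],[-0.9,0.5,20,0,0,0],[-0.9,0.5,21,0,0,0],[-0.9,0.5,21,0,0,0]],
  ],
)

```text
clock: 14.33
eef_pos: [512.7, -199.1, 42.5]
tool_rot: [-3.136, -0.001, -1.898]
force: [-0.8, 0.3, -1.1]
width: 32.6
```

```bash
python3 - <<'E'
from h import *
where();p,R=tcp_for(-26,34.8,23);step(p,R)
E
```

```text
t 14.33 flat xf -20.4 yf -0.7 zf 34.8 ctr y -0.7 z 46.8 th 23.15 yaw -18.73 Fx -0.8 Fy 0.1 Fz -1.1 w 32.6 q [-0.06  0.86  0.61  1.95 -0.87  0.6  -0.76]
now 14.3333 [ 512.7 -199.1   42.5] [-1.797e+02 -1.000e-01 -1.088e+02] F [-0.8  0.3 -1.1] w 32.6
row [-0.7, 5.6, 0.0] [-0.15, -0.07, -0.06]
```

arm_command(
  rows=[
    [[-0.3,2,0,0,0,0],[-0.6,4,0,0,0,0],[-0.6,6,0,0,0,0],[-0.6,8,0,0,0,0],[-0.6,8,0,0,0,0],[-0.6,8,0,0,0,0]],
  ],
)

```text
clock: 14.83
eef_pos: [506.1, -196.1, 43.1]
tool_rot: [-3.134, -0.001, -1.898]
force: [0.9, 0.0, -1.8]
width: 32.3
```

```bash
python3 - <<'E'
from h import *
where();p,R=tcp_for(-30,34.8,23);step(p,R)
E
```

```text
t 14.83 flat xf -27.5 yf 0.1 zf 35.3 ctr y 0.1 z 47.5 th 23.26 yaw -18.71 Fx 0.8 Fy 0.3 Fz -1.8 w 32.3 q [-0.06  0.85  0.6   1.98 -0.88  0.59 -0.75]
now 14.8333 [ 506.1 -196.1   43.1] [-1.796e+02 -1.000e-01 -1.087e+02] F [ 0.9  0.  -1.8] w 32.3
row [0.0, 2.5, 0.6] [-0.26, -0.08, -0.04]
```

arm_command(
  rows=[
    [[0,1.5,0.3,0,0,0],[0,3,0.3,0,0,0],[0,3,0.3,0,0,0],[0,3,0.3,0,0,0]],
  ],
)

```text
clock: 15.17
eef_pos: [503.7, -195.3, 42.8]
tool_rot: [-3.134, -0.001, -1.898]
force: [3.5, -0.1, -0.3]
width: 32.9
```

```bash
python3 - <<'E'
from h import *
where()
E
```

```text
t 15.17 flat xf -30.1 yf 0.0 zf 35.0 ctr y 0.0 z 47.2 th 23.29 yaw -18.70 Fx 3.3 Fy 1.0 Fz -0.3 w 32.9 q [-0.06  0.85  0.6   1.98 -0.88  0.58 -0.74]
```

arm_command(
  rows=[
    [[0,1.5,0.3,0,0,0],[0,2,0.3,0,0,0],[0,2,0.3,0,0,0],[0,2,0.3,0,0,0]],
  ],
)

```text
clock: 15.5
eef_pos: [502.1, -194.8, 42.7]
tool_rot: [-3.133, -0.002, -1.898]
force: [6.5, -1.3, 0.9]
width: 32.1
```

```bash
python3 - <<'E'
from h import *
where()
E
```

```text
t 15.5 flat xf -31.8 yf 0.0 zf 34.9 ctr y 0.0 z 47.0 th 23.33 yaw -18.70 Fx 6.5 Fy 0.8 Fz 0.9 w 32.1 q [-0.06  0.85  0.6   1.99 -0.89  0.57 -0.74]
```

arm_command(
  rows=[
    [[0,1,0,0,0,0],[0,2,0,0,0,0],[0,2,0,0,0,0],[0,2,0,0,0,0],[0,2,0,0,0,0]],
  ],
)

```text
clock: 15.92
eef_pos: [500.9, -194.5, 42.8]
tool_rot: [-3.132, -0.002, -1.898]
force: [6.6, -1.1, 2.1]
width: 32.8
```

```bash
python3 - <<'E'
from h import *
where()
E
```

```text
t 15.92 flat xf -33.1 yf -0.0 zf 35.0 ctr y -0.0 z 47.2 th 23.41 yaw -18.70 Fx 6.6 Fy 1.1 Fz 2.1 w 32.8 q [-0.06  0.85  0.59  1.99 -0.89  0.57 -0.73]
```

arm_command(
  rows=[
    [[0,1,0,0,0,0],[0,2,0,0,0,0],[0,2,0,0,0,0],[0,2,0,0,0,0],[0,2,0,0,0,0]],
  ],
)

```text
clock: 16.33
eef_pos: [499.1, -194.0, 42.8]
tool_rot: [-3.132, -0.002, -1.898]
force: [7.0, -1.4, 1.6]
width: 32.1
```

```bash
python3 - <<'E'
from h import *
from cell import get_image
where()
d=get_image("wrist");np.savez("wrist10.npz",**d);cv2.imwrite("pics/wrist10.png",d["pixels"][:,:,::-1])
where()
E
```

```text
t 16.33 flat xf -34.9 yf -0.2 zf 35.0 ctr y -0.2 z 47.2 th 23.42 yaw -18.69 Fx 7.1 Fy 0.9 Fz 1.6 w 32.1 q [-0.05  0.85  0.59  2.   -0.89  0.56 -0.73]
t 16.38 flat xf -34.9 yf -0.2 zf 35.0 ctr y -0.2 z 47.2 th 23.42 yaw -18.69 Fx 6.6 Fy 0.9 Fz 1.1 w 32.2 q [-0.05  0.85  0.59  2.   -0.89  0.56 -0.73]
```

View pics/wrist10.png

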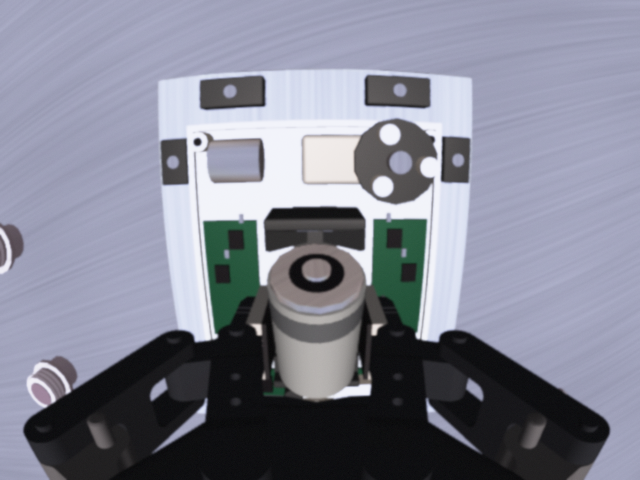

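arm_command(
  rows=[
    [[0,1,0,0,0,0],[0,2,0,0,0,0],[0,2,0,0,0,0],[0,2,0,0,0,0]],
  ],
)

```text
clock: 16.72
eef_pos: [497.2, -193.5, 42.8]
tool_rot: [-3.131, -0.002, -1.898]
force: [7.5, -1.7, 1.6]
width: 32.1
```

```bash
python3 - <<'E'
from h import *
where()
E
```

```text
t 16.72 flat xf -36.9 yf -0.3 zf 35.0 ctr y -0.3 z 47.2 th 23.43 yaw -18.69 Fx 7.7 Fy 0.8 Fz 1.6 w 32.1 q [-0.05  0.84  0.59  2.   -0.89  0.56 -0.73]
```

arm_command(
  rows=[
    [[0,1,0,0,0,0],[0,1.5,0,0,0,0],[0,1.5,0,0,0,0],[0,1.5,0,0,0,0]],
  ],
)

```text
clock: 17.05
eef_pos: [496.2, -193.2, 42.9]
tool_rot: [-3.131, -0.002, -1.898]
force: [7.0, -1.6, 1.3]
width: 32.2
```

```bash
python3 - <<'E'
from h import *
where()
E
```

```text
t 17.05 flat xf -37.9 yf -0.3 zf 35.0 ctr y -0.3 z 47.3 th 23.48 yaw -18.68 Fx 7.2 Fy 0.7 Fz 1.3 w 32.2 q [-0.05  0.84  0.59  2.01 -0.89  0.56 -0.72]
```

arm_command(
  rows=[
    [[0,1,0,0,0,0],[0,1.5,0,0,0,0],[0,1.5,0,0,0,0],[0,1.5,0,0,0,0]],
  ],
)

```text
clock: 17.38
eef_pos: [495.6, -193.0, 43.0]
tool_rot: [-3.129, -0.003, -1.898]
force: [9.3, -2.3, 1.4]
width: 32.2
```

```bash
python3 - <<'E'
from h import *
from cell import get_image
where()
d=get_image("wrist");np.savez("wrist11.npz",**d);cv2.imwrite("pics/wrist11.png",d["pixels"][:,:,::-1])
d=get_image("scene");cv2.imwrite("pics/scene11.png",cv2.resize(d["pixels"][160:320,120:290,::-1],None,fx=3.5,fy=3.5,interpolation=cv2.INTER_CUBIC))
E
```

```text
t 17.38 flat xf -38.6 yf -0.3 zf 35.1 ctr y -0.3 z 47.4 th 23.56 yaw -18.67 Fx 9.5 Fy 0.8 Fz 1.4 w 32.2 q [-0.05  0.84  0.59  2.01 -0.9   0.55 -0.72]
```

View pics/wrist11.png

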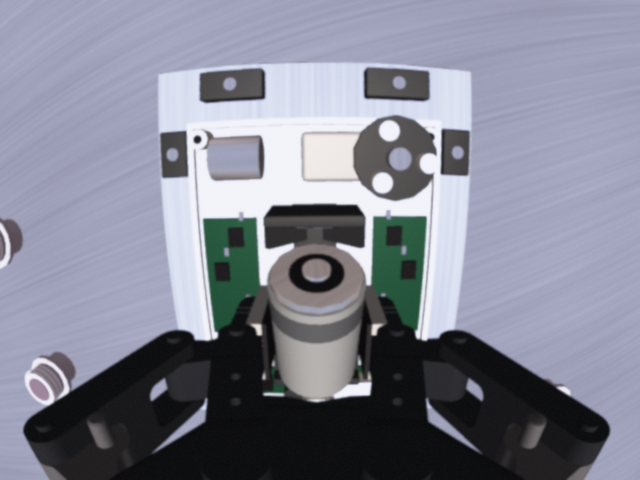

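View pics/scene11.png

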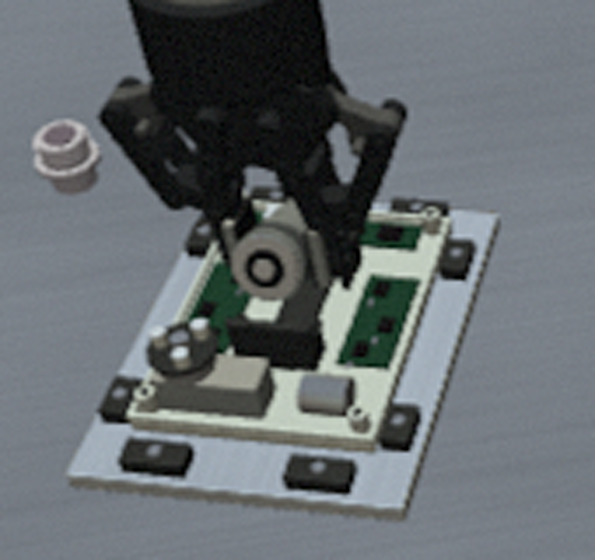

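```bash
cat >> h.py <<'E'
def plan(wps,CHx):
    from cell import sensors
    s=sensors.read_state();R0=Ro.from_euler('xyz',s['tool_rot'])
    for w in wps:
        p,R=tcp_for(*w,CHx=CHx);print(w,np.round(R0.inv().apply(p-s['eef_pos']),1).tolist(),np.round(np.degrees((R0.inv()*R).as_rotvec()),1).tolist())
E
python3 - <<'E'
from h import *
where()
plan([(-35.0,35,23),(-34.9,34.6,20.5),(-34.8,34.2,18),(-34.7,33.8,15),(-34.6,33.5,12)],-4.35)
d=load("wrist11.npz");cv2.imwrite("pics/w11z.png",cv2.resize(d["pixels"][180:300,240:390,::-1],None,fx=5,fy=5,interpolation=cv2.INTER_CUBIC))
E
```

```text
t 17.48 flat xf -38.6 yf -0.4 zf 35.1 ctr y -0.3 z 47.4 th 23.56 yaw -18.67 Fx 8.7 Fy 1.1 Fz 1.7 w 32.3 q [-0.05  0.84  0.59  2.01 -0.9   0.55 -0.72]
(-35.0, 35, 23) [-0.4, 0.8, 0.4] [-0.6, -0.2, -0.0]
(-34.9, 34.6, 20.5) [-0.4, 0.9, 2.2] [-3.1, -0.2, -0.0]
(-34.8, 34.2, 18) [-0.4, 1.0, 3.9] [-5.6, -0.2, -0.0]
(-34.7, 33.8, 15) [-0.4, 1.2, 5.9] [-8.6, -0.2, -0.0]
(-34.6, 33.5, 12) [-0.4, 1.5, 7.8] [-11.6, -0.2, -0.1]
```

View pics/w11z.png

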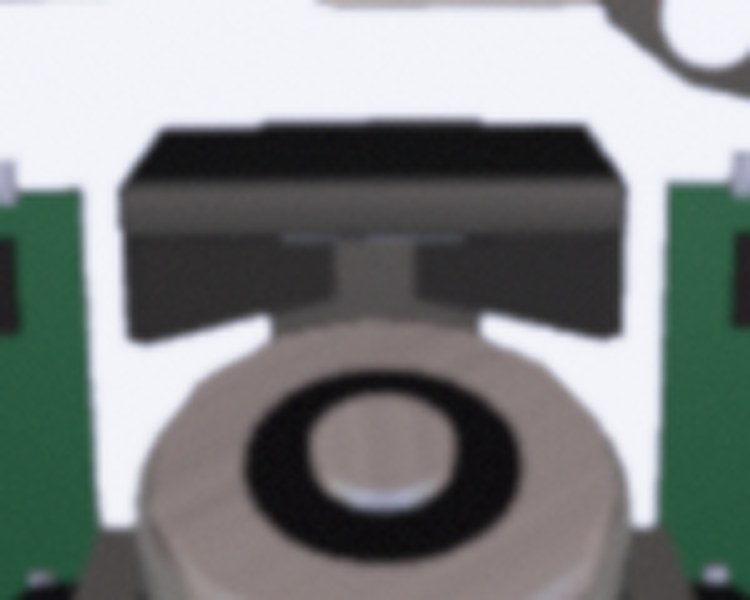

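```bash
python3 - <<'E'
from h import *
d=load("wrist11.npz")
a=np.radians(YAW);e=np.array([np.cos(a),np.sin(a)]);n=np.array([-e[1],e[0]])
p=[wonz(d,240+x/5,180+y/5,46) for x,y in((124,235),(622,235),(373,235))]
for q in p:print(((q-CH)[:2]@e).round(1),((q-CH)[:2]@n).round(1))
# rim outermost top of cell face nearest the wall in image: zoom (375,320)
E
```

```text
26.7 19.7
26.6 -19.2
26.6 0.2
```

arm_command(
  rows=[
    [[-0.2,0.8,0.3,-0.6,0,0],[-0.3,0.8,0.3,-0.6,0,0],[-0.4,0.8,0.4,-0.6,-0.1,0]],
  ],
)

```text
clock: 17.73
eef_pos: [495.3, -192.8, 42.7]
tool_rot: [-3.139, -0.002, -1.898]
force: [8.5, -3.0, 1.0]
width: 32.5
```

```bash
python3 - <<'E'
from h import *
where()
plan([(-34.9,34.6,20.5),(-34.8,34.2,18),(-34.7,33.8,15),(-34.6,33.5,12)],-4.25)
E
```

```text
t 17.73 flat xf -38.8 yf -0.3 zf 35.1 ctr y -0.3 z 47.1 th 23.01 yaw -18.68 Fx 9.1 Fy -0.1 Fz 1.0 w 32.5 q [-0.06  0.85  0.59  2.   -0.89  0.57 -0.73]
(-34.9, 34.6, 20.5) [-0.3, 0.4, 1.8] [-2.5, -0.1, -0.0]
(-34.8, 34.2, 18) [-0.3, 0.5, 3.6] [-5.0, -0.1, -0.0]
(-34.7, 33.8, 15) [-0.3, 0.8, 5.6] [-8.0, -0.1, -0.0]
(-34.6, 33.5, 12) [-0.3, 1.1, 7.5] [-11.0, -0.1, -0.0]
```

arm_command(
  rows=[
    [[0,0.8,0,0,0,0],[0,1.4,0,0,0,0],[0,1.4,0,0,0,0],[0,1.4,0,0,0,0]],
  ],
)

```text
clock: 18.07
eef_pos: [494.7, -192.7, 42.9]
tool_rot: [-3.137, -0.002, -1.898]
force: [11.0, -3.0, 0.5]
width: 32.4
```

```bash
python3 - <<'E'
from h import *
where()
plan([(-35.3,34.6,20.5),(-35.2,34.2,18),(-35,33.8,15),(-34.8,33.5,12)],-4.25)
E
```

```text
t 18.07 flat xf -39.5 yf -0.3 zf 35.2 ctr y -0.3 z 47.3 th 23.10 yaw -18.70 Fx 11.3 Fy 0.7 Fz 0.5 w 32.4 q [-0.06  0.84  0.59  2.01 -0.89  0.57 -0.73]
(-35.3, 34.6, 20.5) [-0.4, 0.2, 2.0] [-2.6, -0.1, -0.0]
(-35.2, 34.2, 18) [-0.4, 0.3, 3.8] [-5.1, -0.1, -0.1]
(-35, 33.8, 15) [-0.4, 0.4, 5.8] [-8.1, -0.1, -0.1]
(-34.8, 33.5, 12) [-0.4, 0.6, 7.7] [-11.1, -0.1, -0.1]
```

arm_command(
  rows=[
    [[0,0.1,1,-1.3,0,0],[0,0.2,2,-2.6,0,0],[0,0.3,2.9,-3.9,0,0],[0,0.3,3.8,-5.1,0,0],[0,0.3,3.8,-5.1,0,0]],
  ],
)

```text
clock: 18.48
eef_pos: [495.2, -193.0, 39.3]
tool_rot: [3.057, -0.002, -1.897]
force: [8.7, -2.6, 7.9]
width: 32.1
```

```bash
python3 - <<'E'
from h import *
where()
plan([(-35,33.8,15),(-34.8,33.5,12),(-34.5,33.3,9),(-34.2,33.2,6)],-4.25)
E
```

```text
t 18.48 flat xf -38.6 yf -0.5 zf 34.4 ctr y -0.4 z 43.9 th 18.01 yaw -18.64 Fx 9.1 Fy 0.3 Fz 7.9 w 32.1 q [-0.08  0.9   0.65  1.92 -0.81  0.7  -0.82]
(-35, 33.8, 15) [-0.5, 0.7, 2.3] [-3.0, -0.1, 0.0]
(-34.8, 33.5, 12) [-0.5, 0.8, 4.2] [-6.0, -0.1, 0.0]
(-34.5, 33.3, 9) [-0.5, 0.8, 6.0] [-9.0, -0.1, -0.0]
(-34.2, 33.2, 6) [-0.5, 0.9, 7.6] [-12.0, -0.1, -0.0]
```

```bash
python3 - <<'E'
from h import *
from cell import get_image
d=get_image("wrist");np.savez("wrist12.npz",**d);cv2.imwrite("pics/w12z.png",cv2.resize(d["pixels"][180:400,220:420,::-1],None,fx=3,fy=2.7,interpolation=cv2.INTER_CUBIC))
d=get_image("scene");cv2.imwrite("pics/scene12.png",cv2.resize(d["pixels"][180:300,140:270,::-1],None,fx=5,fy=5,interpolation=cv2.INTER_CUBIC))
where()
E
```

```text
t 18.58 flat xf -39.1 yf -0.4 zf 34.5 ctr y -0.4 z 44.0 th 18.04 yaw -18.69 Fx 10.1 Fy 0.5 Fz 6.8 w 32.1 q [-0.08  0.9   0.65  1.92 -0.81  0.7  -0.81]
```

View pics/w12z.png

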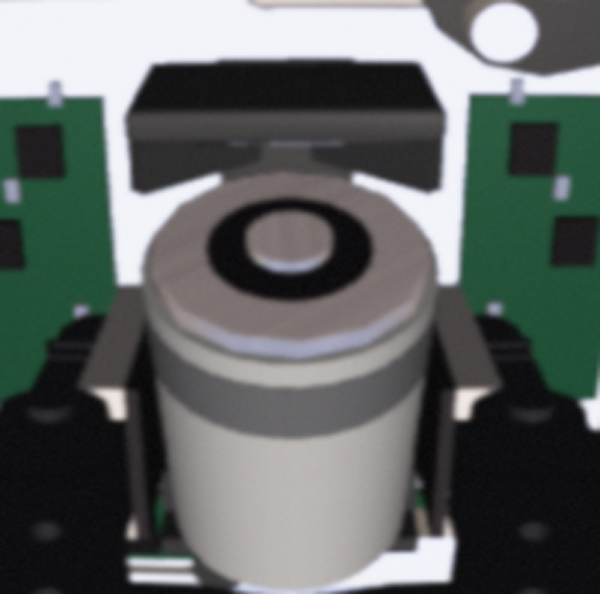

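View pics/scene12.png

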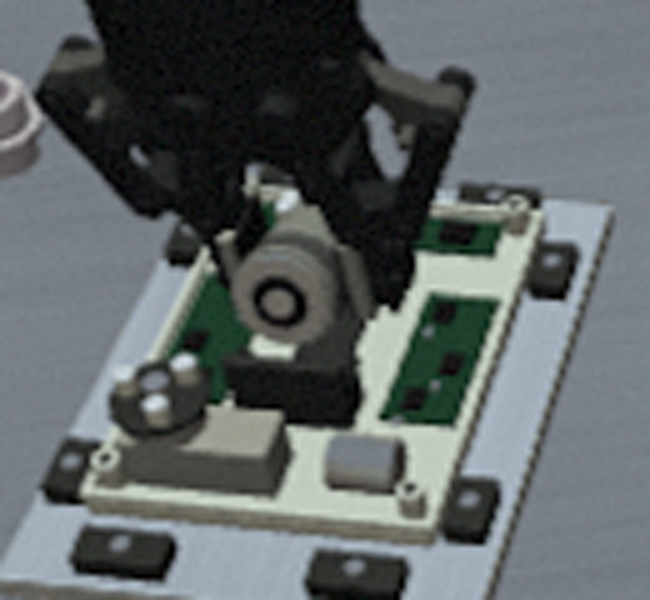

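arm_command(
  rows=[
    [[-0.1,0.3,0.8,-1,0,0],[-0.2,0.4,1.6,-2,0,0],[-0.2,0.5,2.3,-3,0,0],[-0.2,0.4,3.2,-4.5,0,0],[-0.2,0.3,4.2,-6,0,0],[-0.2,0.3,4.2,-6,0,0]],
  ],
)

```text
clock: 19.08
eef_pos: [494.6, -192.9, 34.9]
tool_rot: [2.953, -0.002, -1.896]
force: [10.4, -3.0, 4.3]
width: 32.5
```

```bash
python3 - <<'E'
from h import *
where()
plan([(-34.5,33.3,9),(-34.2,33.2,6),(-33.5,33.1,4)],-4.25)
E
```

```text
t 19.08 flat xf -38.5 yf -0.6 zf 33.2 ctr y -0.5 z 39.6 th 12.04 yaw -18.62 Fx 10.9 Fy 0.5 Fz 4.3 w 32.5 q [-0.08  0.96  0.69  1.82 -0.73  0.85 -0.89]
(-34.5, 33.3, 9) [-0.6, 0.5, 1.6] [-3.0, -0.1, 0.0]
(-34.2, 33.2, 6) [-0.6, 0.4, 3.2] [-6.0, -0.1, 0.0]
(-33.5, 33.1, 4) [-0.6, -0.1, 4.3] [-8.0, -0.1, 0.0]
```

```bash
python3 - <<'E'
from h import *
plan([(-33.9,33.3,9),(-33.3,33.3,6),(-32.6,33.2,3.5)],-4.25)
E
```

```text
(-33.9, 33.3, 9) [-0.6, -0.1, 1.5] [-3.0, -0.1, 0.0]
(-33.3, 33.3, 6) [-0.6, -0.5, 3.0] [-6.0, -0.1, 0.0]
(-32.6, 33.2, 3.5) [-0.6, -0.9, 4.3] [-8.5, -0.1, 0.0]
```

arm_command(
  rows=[
    [[-0.2,-0.1,0.8,-1.5,0,0],[-0.3,-0.1,1.5,-3,0,0],[-0.3,-0.3,2.3,-4.5,0,0],[-0.3,-0.5,3,-6,0,0],[-0.3,-0.5,3,-6,0,0]],
  ],
)

```text
clock: 19.5
eef_pos: [493.8, -192.6, 31.1]
tool_rot: [2.847, -0.003, -1.896]
force: [10.1, -4.3, 4.0]
width: 32.2
```

```bash
python3 - <<'E'
from h import *
from cell import get_image
where()
plan([(-32.6,33.2,3.5),(-32,33,2),(-31.3,33,0)],-4.25)
d=get_image("wrist");np.savez("wrist13.npz",**d);cv2.imwrite("pics/w13z.png",cv2.resize(d["pixels"][180:400,220:420,::-1],None,fx=3,fy=2.7,interpolation=cv2.INTER_CUBIC))
E
```

```text
t 19.5 flat xf -38.3 yf -0.5 zf 32.6 ctr y -0.5 z 35.8 th 5.97 yaw -18.61 Fx 10.9 Fy -0.8 Fz 4.0 w 32.2 q [-0.08  1.01  0.71  1.72 -0.67  1.   -0.96]
(-32.6, 33.2, 3.5) [-0.5, -1.1, 0.4] [-2.5, -0.2, 0.0]
(-32, 33, 2) [-0.5, -1.6, 1.2] [-4.0, -0.2, 0.0]
(-31.3, 33, 0) [-0.5, -2.1, 2.1] [-6.0, -0.2, 0.0]
```

View pics/w13z.png

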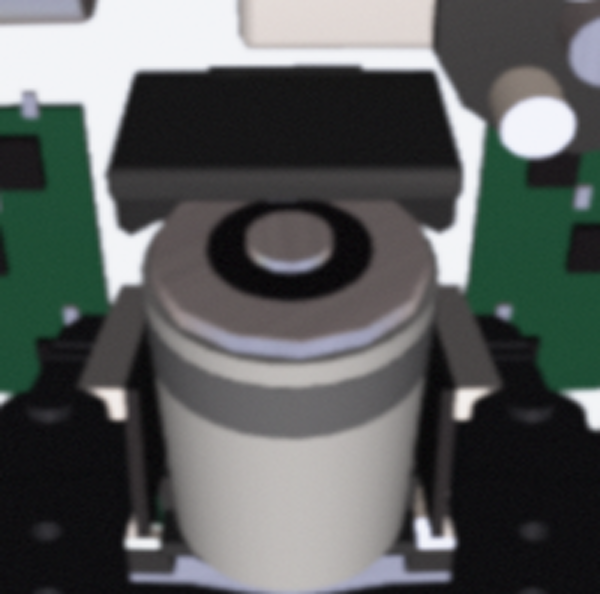

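arm_command(
  rows=[
    [[-0.2,-0.6,0.1,-0.5,0,0],[-0.3,-1.2,0.3,-1.5,0,0],[-0.3,-1.4,0.6,-2.5,0,0],[-0.3,-1.6,1.1,-4,0,0],[-0.3,-1.6,1.1,-4,0,0]],
  ],
)

```text
clock: 19.97
eef_pos: [493.7, -192.4, 29.2]
tool_rot: [2.775, -0.003, -1.896]
force: [9.2, -5.4, 3.8]
width: 31.8
```

```bash
python3 - <<'E'
from h import *
where()
plan([(-31.5,33,1),(-31,33,0)],-4.25)
E
```

```text
t 19.97 flat xf -37.5 yf -0.4 zf 32.8 ctr y -0.4 z 33.8 th 1.84 yaw -18.63 Fx 10.5 Fy -2.2 Fz 3.8 w 31.8 q [-0.07  1.05  0.71  1.65 -0.63  1.09 -0.99]
(-31.5, 33, 1) [-0.4, -1.6, -0.4] [-0.8, -0.2, 0.0]
(-31, 33, 0) [-0.4, -2.0, -0.0] [-1.8, -0.2, -0.0]
```

arm_command(
  rows=[
    [[0.3,-0.7,0,-0.4,0,0],[0.3,-1.4,0,-0.8,0,0],[0.3,-2,0,-1.2,0,0],[0.3,-2,0,-1.8,0,0],[0.3,-2,0,-1.8,0,0]],
  ],
)

```text
clock: 20.38
eef_pos: [493.6, -192.3, 28.8]
tool_rot: [2.741, -0.002, -1.897]
force: [5.4, -2.6, 3.7]
width: 32.5
```

```bash
python3 - <<'E'
from h import *
from cell import get_image
where()
d=get_image("wrist");np.savez("wrist14.npz",**d);cv2.imwrite("pics/w14z.png",cv2.resize(d["pixels"][160:400,220:420,::-1],None,fx=3,fy=2.5,interpolation=cv2.INTER_CUBIC))
d=get_image("scene");cv2.imwrite("pics/scene14.png",cv2.resize(d["pixels"][180:300,140:270,::-1],None,fx=5,fy=5,interpolation=cv2.INTER_CUBIC))
E
```

```text
t 20.38 flat xf -37.2 yf -0.4 zf 33.4 ctr y -0.4 z 33.3 th -0.13 yaw -18.69 Fx 6.0 Fy -0.8 Fz 3.7 w 32.5 q [-0.06  1.07  0.71  1.62 -0.62  1.14 -1.01]
```

View pics/w14z.png

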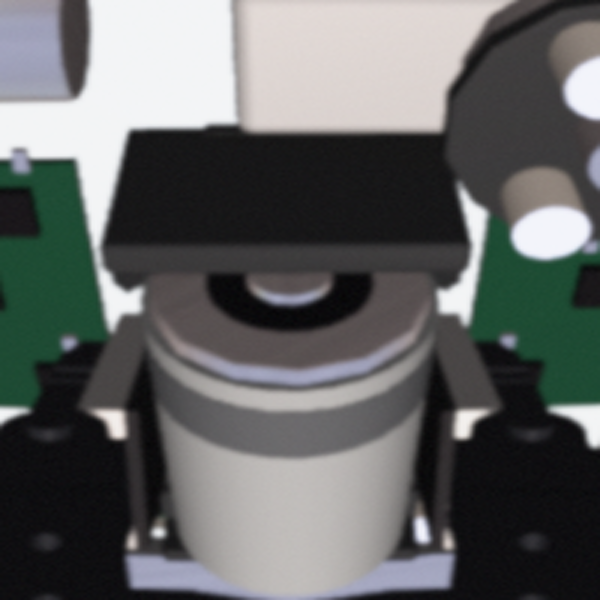

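View pics/scene14.png

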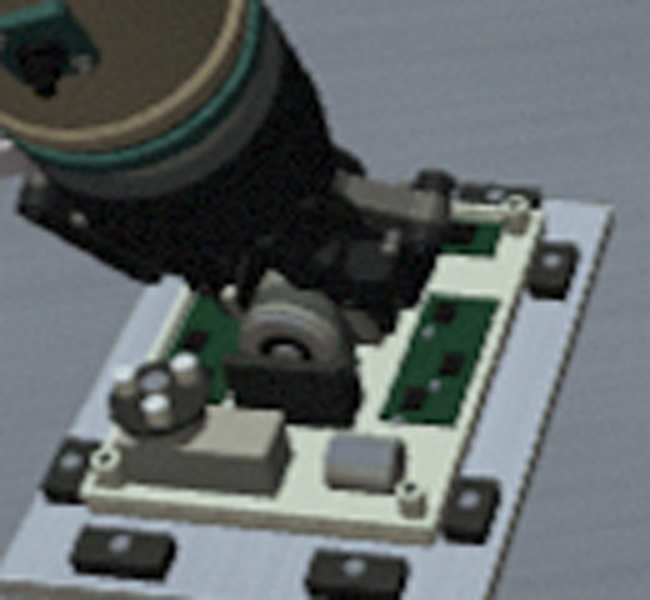

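```bash
python3 - <<'E'
from h import *
plan([(-32,33.2,0),(-31,33.2,0),(-30.5,33.2,0),(-30.75,32,0)],-4.25)
E
```

```text
(-32, 33.2, 0) [-0.4, -0.9, -0.3] [0.1, -0.1, -0.0]
(-31, 33.2, 0) [-0.4, -1.8, -0.7] [0.1, -0.1, -0.0]
(-30.5, 33.2, 0) [-0.4, -2.3, -0.9] [0.1, -0.1, -0.0]
(-30.75, 32, 0) [-0.4, -2.5, 0.3] [0.1, -0.1, -0.0]
```

arm_command(
  rows=[
    [[0,-0.7,-0.2,0,0,0],[0,-1.4,-0.5,0,0,0],[0,-2,-0.7,0,0,0],[0,-2,-0.7,0,0,0],[0,-2,-0.7,0,0,0]],
  ],
)

```text
clock: 20.9
eef_pos: [494.2, -192.3, 28.7]
tool_rot: [2.738, -0.001, -1.898]
force: [3.3, -3.5, 5.0]
width: 32.6
```

```bash
python3 - <<'E'
from h import *
where()
plan([(-30.75,33,0),(-30.75,32,0)],-4.25)
E
```

```text
t 20.9 flat xf -36.6 yf -0.1 zf 33.3 ctr y -0.1 z 33.2 th -0.28 yaw -18.74 Fx 4.2 Fy -2.3 Fz 5.0 w 32.6 q [-0.06  1.07  0.71  1.62 -0.62  1.14 -1.01]
(-30.75, 33, 0) [-0.2, -1.6, -0.5] [0.3, -0.0, -0.1]
(-30.75, 32, 0) [-0.2, -2.0, 0.5] [0.3, -0.0, -0.1]
```

arm_command(
  rows=[
    [[0.2,-0.7,-0.3,0.2,0,0],[0.3,-1.4,-0.6,0.2,0,0],[0.3,-2,-0.9,0.2,0,0],[0.3,-2,-0.9,0.2,0,0],[0.3,-2,-0.9,0.2,0,0]],
  ],
)

```text
clock: 21.32
eef_pos: [494.7, -192.4, 28.7]
tool_rot: [2.738, -0.0, -1.898]
force: [-0.5, -2.8, 5.2]
width: 32.4
```

```bash
python3 - <<'E'
from h import *
from cell import get_image
where()
plan([(-30.75,33,0),(-30.75,32,0)],-4.25)
d=get_image("wrist");np.savez("wrist15.npz",**d);cv2.imwrite("pics/w15z.png",cv2.resize(d["pixels"][160:400,220:420,::-1],None,fx=3,fy=2.5,interpolation=cv2.INTER_CUBIC))
E
```

```text
t 21.32 flat xf -36.0 yf -0.0 zf 33.3 ctr y -0.0 z 33.1 th -0.29 yaw -18.76 Fx 0.4 Fy -2.8 Fz 5.2 w 32.4 q [-0.06  1.07  0.71  1.61 -0.62  1.14 -1.01]
(-30.75, 33, 0) [-0.0, -1.1, -0.3] [0.3, 0.0, -0.1]
(-30.75, 32, 0) [-0.0, -1.5, 0.6] [0.3, 0.0, -0.1]
```

View pics/w15z.png

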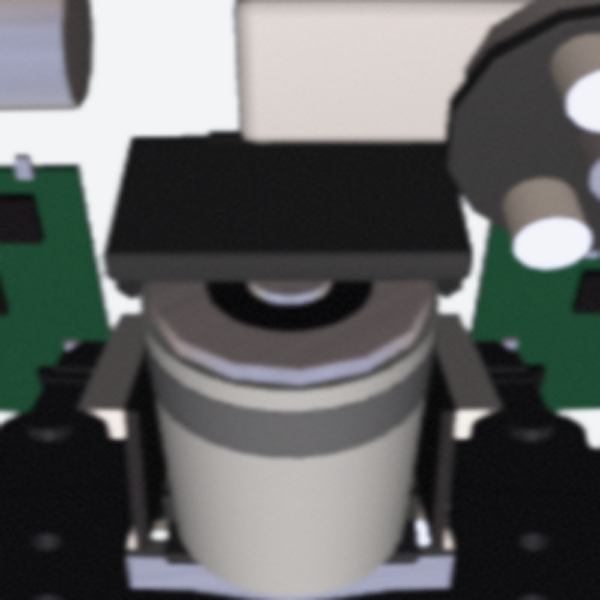

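arm_command(
  rows=[
    [[0,-0.5,-0.2,0.2,0,0],[0,-1,-0.4,0.2,0,0],[0,-1.2,-0.5,0.2,0,0],[0,-1.2,-0.5,0.2,0,0]],
  ],
)

```text
clock: 21.7
eef_pos: [495.2, -192.5, 28.6]
tool_rot: [2.739, -0.0, -1.898]
force: [-2.0, -2.7, 5.9]
width: 32.4
```

```bash
python3 - <<'E'
from h import *
where()
plan([(-30.75,33,0),(-30.75,31.5,0)],-4.25)
E
```

```text
t 21.7 flat xf -35.6 yf 0.0 zf 33.2 ctr y -0.0 z 33.1 th -0.19 yaw -18.77 Fx -1.1 Fy -3.2 Fz 5.9 w 32.4 q [-0.06  1.07  0.71  1.61 -0.62  1.14 -1.01]
(-30.75, 33, 0) [-0.0, -0.6, -0.2] [0.2, 0.0, -0.1]
(-30.75, 31.5, 0) [-0.0, -1.2, 1.2] [0.2, 0.0, -0.1]
```

arm_command(
  rows=[
    [[0.3,-0.5,-0.2,0.2,0,0],[0.5,-1,-0.4,0.2,0,0],[0.5,-1.2,0.2,0.2,0,0],[0.5,-1.3,0.6,0.2,0,0],[0.5,-1.3,0.6,0.2,0,0]],
  ],
)

```text
clock: 22.12
eef_pos: [495.3, -192.5, 28.6]
tool_rot: [2.741, 0.001, -1.899]
force: [-2.5, -1.5, 13.1]
width: 32.4
```

```bash
python3 - <<'E'
from h import *
where()
E
```

```text
t 22.12 flat xf -35.5 yf -0.0 zf 33.1 ctr y -0.1 z 33.0 th -0.12 yaw -18.80 Fx -1.8 Fy -2.2 Fz 13.1 w 32.4 q [-0.06  1.07  0.71  1.61 -0.62  1.14 -1.01]
```

arm_command(
  rows=[
    [[0,0.2,-0.4,0,0,0],[0,0.2,-0.4,0,0,0],[0,0.2,-0.4,0,0,0],[0,0.2,-0.4,0,0,0],[0,0.2,-0.4,0,0,0],[0,0.2,-0.4,0,0,0]],
  ],
  claw=0.2,
)

```text
clock: 22.62
eef_pos: [498.1, -193.0, 27.5]
tool_rot: [2.747, 0.001, -1.898]
force: [-0.1, -0.0, 0.5]
width: 51.4
```

```bash
python3 - <<'E'
from h import *
from cell import get_image
where()
d=get_image("wrist");np.savez("wrist16.npz",**d);cv2.imwrite("pics/w16z.png",cv2.resize(d["pixels"][160:400,220:420,::-1],None,fx=3,fy=2.5,interpolation=cv2.INTER_CUBIC))
E
```

```text
t 22.62 flat xf -32.8 yf 0.4 zf 31.8 ctr y 0.4 z 31.9 th 0.24 yaw -18.75 Fx -0.1 Fy -0.1 Fz 0.5 w 51.4 q [-0.06  1.07  0.71  1.61 -0.62  1.13 -1.01]
```

View pics/w16z.png

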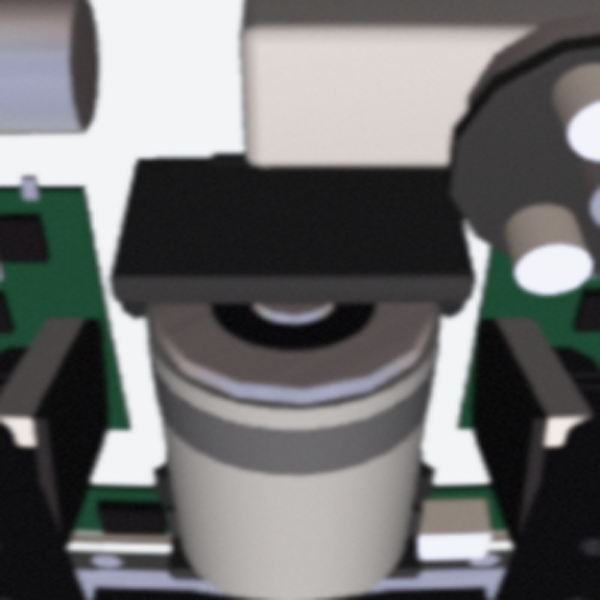

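arm_command(
  rows=[
    [[0,4,-9,0,0,0],[0,12,-28,0,0,0],[0,24,-56,0,0,0],[0,39,-92,0,0,0],[0,45,-105,5,0,0],[0,45,-105,12,0,0],[0,45,-105,19,0,0],[0,45,-105,22.5,0,0],[0,45,-105,22.5,0,0]],
  ],
)

```text
clock: 23.42
eef_pos: [494.0, -191.7, 143.6]
tool_rot: [3.141, 0.004, -1.901]
force: [-1.0, 0.3, 0.2]
width: 51.3
```

```bash
python3 - <<'E'
from h import *
from cell import get_image,sensors
s=sensors.read_state();print(s['clock'],s['eef_pos'],s['tool_rot'],s['force'])
for n in("wrist","scene","top"):
    d=get_image(n);np.savez(n+"17.npz",**d);im=d["pixels"][:,:,::-1]
    x0,y0,x1,y1=dict(wrist=(215,120,415,400),scene=(140,200,270,320),top=(370,190,520,355))[n]
    if n!="top": cv2.imwrite(f"pics/{n}17.png",cv2.resize(im[y0:y1,x0:x1],None,fx=2.1 if n=="wrist" else 4.5,fy=2.1 if n=="wrist" else 4.5,interpolation=cv2.INTER_CUBIC))
E
```

```text
23.4167 [ 494.04672361 -191.6661957   143.56761263] [ 3.14061742  0.00351004 -1.90064144] [-0.99975714  0.26892154  0.2289154 ]
```

View pics/wrist17.png

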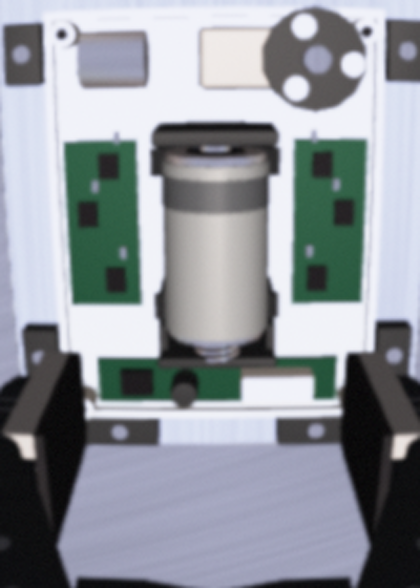

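View pics/scene17.png

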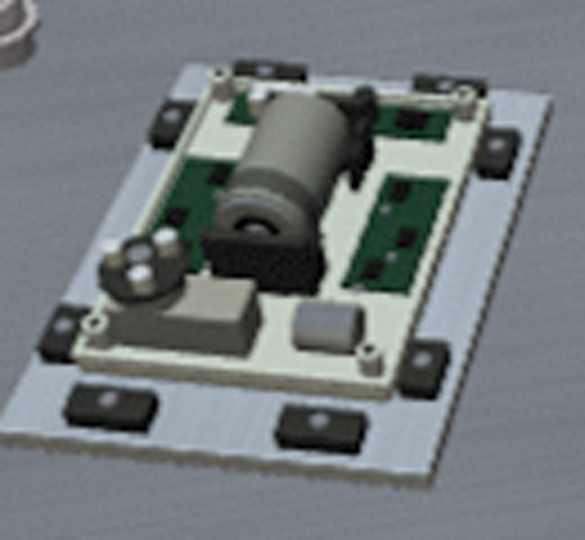

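```bash
python3 - <<'E'
from h import *
def cloud(d):
    K,P=d["K"],d["pose"];v,u=np.mgrid[0:480,0:640]
    c=np.stack([(u-K[0,2])/K[0,0],-(v-K[1,2])/K[1,1],-np.ones(u.shape)],-1)*d["z_map"][...,None]
    return c@P[:3,:3].T+P[:3,3]
a=np.radians(YAW);e=np.array([np.cos(a),np.sin(a)]);n=np.array([-e[1],e[0]])
for nm in("scene17","top17"):
    d=load(nm+".npz");W=cloud(d);ok=d["z_map"]>0
    q=(W[...,:2]-CH[:2]);X=q@e+4.2;Y=q@n
    b=ok&(np.abs(X)<75)&(abs(Y)<58)&(abs(Y)>45);
    print(nm,"floor z",np.median(W[b][:,2]).round(1))
    for x in range(-34,36,6):
        m=ok&(abs(X-x)<3)&(abs(Y)<10)&(W[...,2]>35);p=W[m]
        if len(p)>3:print(x,len(p),"z95 %.1f"%np.percentile(p[:,2],90),end=" | ")
    print()
d=load("wrist17.npz")
f=lambda x,y,z:wonz(d,x/2.1+215,y/2.1+120,z)
for k,(x,y,z) in dict(wallInner=(215,147,46),wallL=(154,147,46),wallR=(277,147,46),flatTop=(217,346,60),cellL=(165,270,46),cellR=(268,270,46),shoulderTop=(216,163,60)).items():
    p=f(x,y,z)-CH;print(k,"x %.1f y %.1f"%(p[:2]@e,p[:2]@n))
for k,(x,y) in dict(tl=(47,10),tr=(383,10),bl=(83,408),br=(345,412)).items():
    p=f(x,y,22)-CH;print("shell",k,"x %.1f y %.1f"%(p[:2]@e,p[:2]@n))
cv2.imwrite("pics/w17z.png",cv2.resize(d["pixels"][170:300,270:370,::-1],None,fx=4.6,fy=4.6,interpolation=cv2.INTER_CUBIC))
E
```

```text
scene17 floor z 32.2
-28 11 z95 59.4 | -22 30 z95 61.3 | -16 28 z95 61.1 | -10 30 z95 61.2 | -4 26 z95 60.3 | 2 30 z95 61.3 | 8 303 z95 253.9 | 14 77 z95 251.9 | 20 56 z95 247.3 | 26 56 z95 325.0 | 32 939 z95 414.6 | 
top17 floor z 22.6
-34 227 z95 374.4 | -28 75 z95 60.8 | -22 64 z95 62.1 | -16 60 z95 61.5 | -10 60 z95 61.4 | -4 61 z95 61.7 | 2 52 z95 61.4 | 8 11 z95 61.4 | 
wallInner x 25.9 y -0.2
wallL x 26.0 y 18.8
wallR x 25.9 y -19.4
flatTop x -34.5 y -0.6
cellL x -13.8 y 16.1
cellR x -13.9 y -17.1
shoulderTop x 23.0 y -0.5
shell tl x 70.8 y 56.5
shell tr x 70.4 y -57.3
shell bl x -75.8 y 50.5
shell br x -77.8 y -49.4
```

View pics/w17z.png

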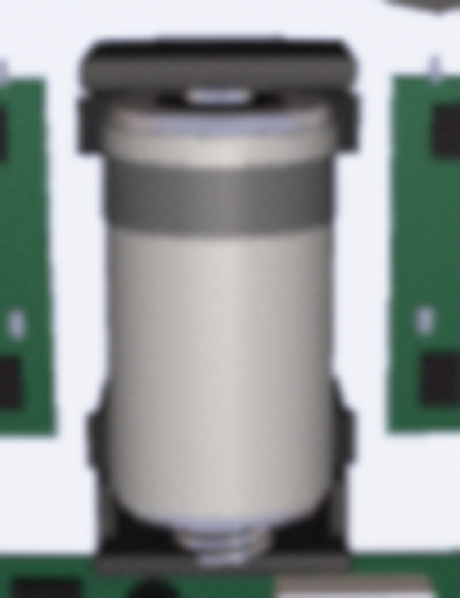

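```bash
python3 - <<'E'
from h import *
step([498,-193.9,68],toolR(-108.7,0))
E
```

```text
now 23.5667 [ 498.3 -193.2  142.5] [ 179.9    0.  -108.7] F [0.7 0.4 0.3] w 51.0
row [0.9, -0.0, 74.5] [0.06, 0.05, 0.01]
```

arm_command(
  rows=[
    [[0.7,0,10,0,0,0],[0.7,0,20,0,0,0],[0.7,0,30,0,0,0],[0.7,0,40,0,0,0],[0.7,0,50,0,0,0],[0.7,0,60,0,0,0],[0.7,0,70,0,0,0],[0.7,0,75,0,0,0],[0.7,0,75,0,0,0]],
  ],
  claw=-1,
)

```text
clock: 24.32
eef_pos: [496.0, -193.3, 65.6]
tool_rot: [3.138, 0.001, -1.898]
force: [-0.7, 0.4, 0.6]
width: -0.1
```

```bash
python3 - <<'E'
from h import *
step([498,-193.9,60],toolR(-108.7,0))
E
```

```text
now 24.3167 [ 496.  -193.3   65.6] [ 179.8    0.  -108.8] F [-0.7  0.4  0.6] w -0.1
row [-0.0, -2.1, 5.6] [0.2, 0.04, -0.06]
```

arm_command(
  rows=[
    [[0,-1.5,2,0,0,0],[0,-1.5,4,0,0,0],[0,-1.5,5.5,0,0,0],[0,-1.5,5.5,0,0,0]],
  ],
)

```text
clock: 24.65
eef_pos: [498.3, -194.0, 61.5]
tool_rot: [3.141, 0.001, -1.898]
force: [0.3, 0.2, 0.5]
width: -0.3
```

arm_command(
  rows=[
    [[0,0,0.7,0,0,0],[0,0,0.7,0,0,0],[0,0,0.7,0,0,0]],
  ],
)

```text
clock: 24.9
eef_pos: [498.3, -194.1, 60.9]
tool_rot: [3.141, 0.001, -1.898]
force: [0.2, 0.7, -0.6]
width: -0.1
```

arm_command(
  rows=[
    [[0,0,0.5,0,0,0],[0,0,1,0,0,0],[0,0,1,0,0,0]],
  ],
)

```text
clock: 25.15
eef_pos: [498.3, -194.1, 60.0]
tool_rot: [3.141, 0.001, -1.898]
force: [-0.3, 0.8, 2.8]
width: -0.0
```

arm_command(
  rows=[
    [[0,0,0.5,0,0,0],[0,0,0.8,0,0,0],[0,0,0.8,0,0,0]],
  ],
)

```text
clock: 25.4
eef_pos: [498.3, -194.1, 59.9]
tool_rot: [3.141, 0.001, -1.898]
force: [-1.9, 0.7, 10.7]
width: 0.4
```

arm_command(
  rows=[
    [[0,0,-5,0,0,0],[0,0,-25,0,0,0],[0,0,-60,0,0,0],[0,0,-100,0,0,0],[0,30,-130,0,0,0],[0,60,-140,0,0,0],[0,60,-140,0,0,0],[0,60,-140,0,0,0]],
  ],
)

```text
clock: 26.07
eef_pos: [440.9, -174.2, 199.8]
tool_rot: [3.141, 0.002, -1.898]
force: [-0.0, 0.3, 0.4]
width: -0.1
```

```bash
python3 - <<'E'
from h import *
from cell import get_image,sensors
s=sensors.read_state();print(s['clock'],s['eef_pos'],s['force'])
for n in("wrist","scene","top"):
    d=get_image(n);np.savez(n+"18.npz",**d);cv2.imwrite(f"pics/{n}18.png",d["pixels"][:,:,::-1])
d=load("wrist18.npz")
E
```

```text
26.0667 [ 440.90245588 -174.20169641  199.79144303] [-0.04331765  0.26059032  0.36058736]
```

View pics/wrist18.png

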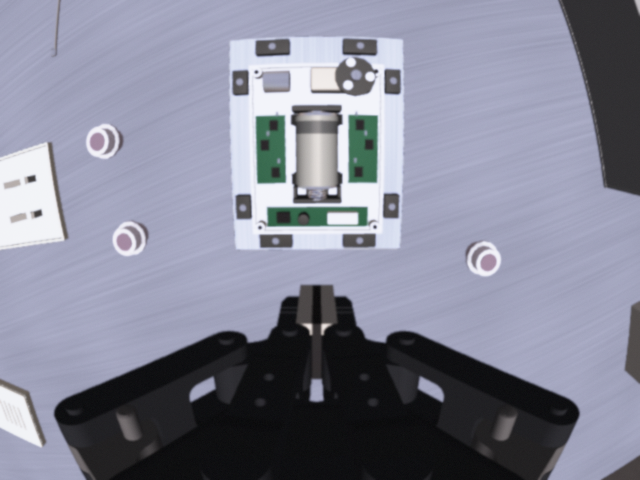

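View pics/scene18.png

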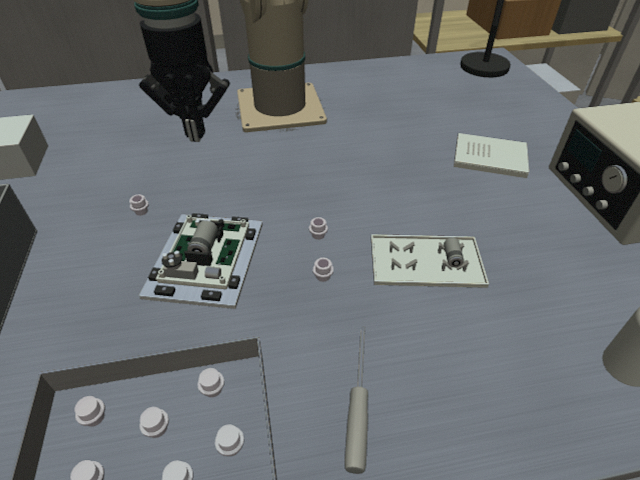

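The final pictures show the cell at (317,148) in the wrist view, lying in the holder between the contact wall and the spring. The small cell at (454,252) and the ports at (318,227) and (323,267) in the scene view have not moved. The pump is flat in its nest and the arm is clear.

```bash
python3 - <<'E'
from cell import order
print(order.finish_job())
E
```

```text
the job is handed in; nothing more can be done
None
```

The larger cell is in the pump's holder and the job was handed in at about 26 s of the 48 s allowed.

**What I did**
- My first grasp could not tilt the cell enough: joints 5 and 6 hit their limits at about 20°. I put the cell back in its trough and gripped it again with the tool leaning 23°.
- With the button end up at 23°, I pushed the flat end against the spring. The pump slid about 4 mm at 6.5–7.5 N before its fence took the push.
- The push then built to about 11 N on noisy readings (one peak of 11.3 N). I lowered the button end inside the wall, eased the cell forward onto the contact, pressed it down at 13 N and let go.
- I then pressed once more on the top with the closed fingers.

**Last checks**
- **Seating:** the fingers met the cell's top at 60.0 mm, exactly the seated height, and it did not move under 10.7 N.
- **Level and contact:** the depth readings are level along the cell to about ±0.5 mm. The measured flat-end-to-wall distance (60.4 mm against a 61.5 mm cell) leaves no gap at the button.
- **Surroundings:** the pump is flat in its nest, the small cell and both ports are where they were, and the arm touches nothing.

**What disagreed**
- The cameras read the cell's top about 1.3 mm high, as they did elsewhere in the scene, so I took that as their bias.
- The upward force briefly rose to about 8 N during lowering. I put that down to friction on the spring, because the picture showed the cell clear of the wall.

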